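# Close up the loaded glass packing case

## Robot

A 6-joint arm with a two-finger parallel gripper is mounted at the origin on the work surface. World frame = base frame: x ahead of the robot, y to its left, z up, the work surface at z = 0. Lengths are in m, angles in rad, forces in N, time in s.
With the tool pointing down it reaches from about 0.35 to 0.875 m from the base axis. Payload 4.2 kg.
Tool frame: the origin (TCP) lies midway between the tips of the shut fingers; the grasp point (between the pads) lies 19 mm behind it; x points along the fingers, y is the direction in which the jaws open and shut, and the axes are right-handed (so a half turn about x gives the same grasp; the last joint's range is limited). The gripper opens to 87 mm and grips with 3 to 60 N. Pads are 19 mm wide; open, the fingers measure 117 mm over their backs; the gripper's body (75 mm by 190 mm) begins 51 mm behind the grasp point.
Start: joints at [1.397, 0.385, 0.008, 0, -1.194, -0.259], TCP at [0.262, 0.567, 0.223] pointing down, gripper open.
Joint ranges: [-3.14, 3.14], [-1.21, 2.06], [-1.07, 1.41], [-3.16, 2.05], [-2.99, -0.16], [-3.1, 3.1]. Speed limits (rad/s): [2.79, 2.79, 3.14, 3.14, 3.14, 3.14].

## Interface

Orientations are given as a unit quaternion [x, y, z, w].
In Python, from bench import status, read_camera, camera_info, workorder, look_for, masks_of gives the robot as it stands.
- The arm moves only by the shell command python3 -m pendant 'ROWS'. ROWS is JSON, one flat list of numbers, 7 for each row, row after row: the finger opening in m, from 0 to 0.087, then the shift along the tool's x, y, z in m, then the turn, a rotation vector about the tool's x, y, z in rad. A call has 1 to 20 rows; each row shifts and turns the commanded pose from where the row before left it, along the tool's axes as they then stand; what a row does not reach is not made up. A row lasts 1/12 s, in which the tool goes at most 41.7 mm and 7.16 degrees, less where a joint would pass 70% of its speed; a pose out of reach is approached as far as the arm can. A call is refused whole if a number of a shift passes 0.0417 or a number of a turn 0.125, either way. A call with a gripper value outside its range is refused whole. The fingers move at their own pace and stop on an object; the grip force is fixed at half the most. Time passes only in rows, so rows that do not move let the fingers close. It gives the time, the measured TCP pose, the force and the opening at its end, in the units of the state.
- status.read_state(): the state, without advancing time (a new reading comes with each control period).
- read_camera(name): name is "scene" or "top"; returns (picture, depth): 400x640x3 uint8, red, green, blue; 400x640 float32, m along the optical axis (not along the pixel's ray), 0 where there is no reading.
- camera_info(name): a dict with "fx", "fy", "cx", "cy" (pixels), "rvec" (rotation vector, rad) and "tvec" (3), from world to camera coordinates, as OpenCV has them. Camera axes: x right, y down, z forward; pixel columns grow to the right and rows downward; lengths in m; the calibration is good to about 2 mm. A picture is of the moment at which its call begins. camera_info takes no time and is no camera call.
- workorder.finish_job(): hands the job in, once; it reports no verdict.
Trained networks look in the newest picture that a camera, given by its name, has taken for a name from the list of things; names that differ only in an ending like _2 or _b are one class to them, and where a whole thing is asked for, a point or a joint stands for the part that bears it (a point fixed in the world has none). Each returns a list of dicts, best first, with "score" (0 to 1); they miss things now and then, are a little off and sometimes report something else, mostly with a low value. They report only what shows in the picture. A call takes as long as a camera call. They do not tell look-alikes from the thing itself.
- look_for(label, camera): "point" ([column, row] in pixels, amid what is visible of it).
- masks_of(label, camera): "region" (400x640 bool, what is visible of it) and "point" ([column, row] in pixels, amid what is visible of it).
The state is a dict: "time_s": time; "joint_positions": joint angles; "qvel": joint speeds; "joint_torque": joint torques, N m; "position": TCP position; "orientation": TCP orientation; "contact_force": force on the tool from outside, world axes, zero at the start; "wrist_torque": the same for the moment, N m; "gripper_width": finger opening in m.
Only numpy, scipy, OpenCV 4.12 (cv2) and the standard library are available. Lean on these libraries where they do the work, as an engineer would, in place of code of your own. Each camera call takes 0.05 s, during which the arm holds its last target.

## Task

The packing case on the bench is loaded with glass and must be closed up. Ease its lid off the barbed hook of the sloped rack without forcing it, put it on the case with its plain, unslotted edge pushed home under the keeper and lying flush on the rim inside the corner lugs, then press the clamp fully down onto the lid. Leave the other things on the bench where they are.

Things in the scene. Friction and masses are not known exactly. Their poses are not given: they have to be found in the camera images.
- case: Fixed open plywood case, 170 (x) x 120 (y) mm, rim 70 mm above the bench, walls 6 mm; the glass inside stays below the rim. Origin: centre of its underside. x points from the keeper side (near, roughly robot side) to the clamp side, z up. The lid, once home against the keeper's stop, has the middle of its plate at x = -2 mm, y = 0.
- keeper (a point): Middle of the stop face of the steel keeper on the case's near side, at (-87, 0, 79) mm in the case's frame, same axes. The keeper is 60 mm wide (y); its overhang reaches from the stop 15 mm towards +x, underside 18 mm and top 23 mm above the rim. The lid's near edge goes in tilted (10 to 20 degrees, near edge low), under it and against the stop; then the lid is lowered.
- far_lug (a point): Inner face, at the top, of one of the two steel lugs at the case's far corners, at (88, 56, 86) mm in the case's frame: they stand 16 mm above the rim. Lug faces are at x = +88 and y = +-64.5 mm, so the lid fits between stop and lugs with 5 mm to spare lengthways and 4.5 mm on each side: only if it is pushed fully home.
- lid_handle (a point): Centre of the handle of the loose lid (0.15 to 0.3 kg). Axes of the lid: x from its near edge (the lower one on the rack) to its slotted far edge, z out of its top. The handle is a wooden bar 14 (x) x 60 (y) x 36 mm tall, standing on the plate: this point is 18 mm above the plate's top, 24 mm above its underside. Plywood plate 170 (x) x 120 (y) x 6 mm: near edge at x = -75 mm, far edge at +95 mm.
- lid_slot (a point): Centre of the slot through the lid's plate, 42 (x) x 30 mm (y), on the plate's underside, 64 mm from the handle's centre along the lid's x; the axes are the lid's. The plate's 10 mm strip beyond the slot, at the far edge, hangs on the hook.
- hook_root (a point): Where the barbed hook leaves the rack's sloped board. Axes of the fixed rack: x roughly away from the robot, z up. The board rises towards +x at 28 degrees, the lid lies on it. With u = up the slope and n = square out of the board, the hook is a 6 mm steel rod: 30 mm out along n, then up along u, its tip 50 mm above the root; a 4 mm barb at the tip points back to the board.
- hook_tip (a point): Top end of the hook: 50 mm up the slope, 30 mm out from the board; the barb's end is 20.5 mm out and 38 mm up. A lid parallel to the board cannot pass. Swing its near edge out by about 38 degrees (to 10 past level), the far strip staying between barb and board, the slot's other end in front of the rod; raise it along the slope till the strip is past the tip; then lift it away.
- clamp (a joint): Angle of the steel clamp arm at the far side of the case, rad. 0: leaning back 15 degrees past upright, away from the case; 1.83: level, its rubber pad on the seated lid, which stops it. It stays where it is left (hinge friction 0.12 N m, about 2 N near the end).
- clamp_end (a point): Middle of the free end of the clamp arm, 68 mm from its hinge. The arm is 24 mm wide and 8 mm thick; its pad, 56 mm wide (y), sits 41 mm from the hinge on the side that comes down on the lid.
- clamp_hinge (a point): Centre of the clamp's hinge, at (116, 0, 86) mm in the case's frame, same axes. The hinge axis runs along the case's y; the arm swings down towards the case's -x.
- tumbler: Bystander: glass tumbler, 60 mm across, 75 mm tall; origin under its centre.
- marver: Bystander: dark steel slab 70 x 50 x 12 mm; origin under its centre.
- jar: Bystander: glass jar with a metal cap, 64 mm across, 85 mm tall; origin under its centre.
- bowl: Bystander: white bowl, 110 mm across, 45 mm tall; origin under its centre.
- vase: Bystander: green glass vase, 64 mm across, 90 mm tall; origin under its centre.
- scriber: Bystander: screwdriver-like hand tool lying on the bench.
- brush: Bystander: brush lying on the bench.
Things that resemble listed ones, but are neither listed nor needed, are in the scene too. What is shaped like the case but blue or turquoise is not meant.

How it is judged:
On the way, in this order (a step that is already met when the one before it is completed fails the run):
1. the lid is off the hook and away from the rack (distance between lid_handle and hook_root above 0.16 m), for 0.1 s.
2. the lid lies flush on the case, its near edge under the keeper (z of lid_handle in the frame of case between 0.091 and 0.097 m and angle between lid_handle's own z axis and vertical below 0.035 rad and x of lid_handle in the frame of case between -0.018 and -0.002 m and y of lid_handle in the frame of case between -0.008 and 0.008 m and angle between the x axis of lid_handle and the x axis of case, either way round below 0.1 rad), for 0.2 s.
3. the clamp is down on the lid (value of joint clamp above 1.78 rad), for 0.2 s.
At the end, for the whole second after the job is handed in: The lid lies flush on the case's rim (within 3 mm in height and 0.035 rad of level), its near edge under the keeper (middle within 8 mm of the case's middle lengthways and sideways, square within 0.1 rad), the clamp arm is down on it (joint above 1.78 rad) and at rest, and the lid is released (all of step 2 and value of joint clamp above 1.78 rad and velocity of joint clamp below 0.05 rad/s and contact force between lid and the fingers below 0.2 N); the robot touches nothing.
It fails at once if the lid is forced against the hook or rack (over 45 N) (contact force between lid and rack above 45 N).
It fails at once if a bystander is moved by more than 30 mm (distance of any of tumbler, marver, jar, bowl, vase, scriber, brush from where it was at the start of the episode above 0.03 m).
It also fails if it takes over 64 s, if anything falls off the work surface, if the arm or the gripper's body presses on something with over 40 N, if the wrist force passes 120 N, or if a joint passes its speed limit or range.

## Working session

There is one attempt and no reset: what is moved stays moved. The work goes in short steps, Python scripts to look and compute and a shell command to move; the robot and the scene stay as the last step left them, time stands still between calls to the robot, and variables do not carry over. Pictures are saved under pics/ and viewed, and the job is handed in when it is done.

```bash
ls; mkdir -p pics
python3 - <<'E'
from bench import status, read_camera, camera_info
import cv2
print(status.read_state())
for n in("scene","top"):
    p,d=read_camera(n); cv2.imwrite(f"pics/{n}0.png",p[:,:,::-1]); print(n,camera_info(n))
E
```

```text
pics
{'time_s': 0.0, 'joint_positions': array([ 1.39658847e+00,  3.85594233e-01,  6.63647796e-03, -5.17319957e-04,
       -1.19401680e+00, -2.58652637e-01]), 'qvel': array([ 0.00127733,  0.0010027 , -0.00167416,  0.00127294, -0.00057571,
       -0.00089551]), 'joint_torque': array([ 1.67239104e-03, -3.90658557e+01,  1.87401509e+01,  4.21990022e+00,
        1.08613889e-02, -1.86328384e-04]), 'position': array([0.26186381, 0.56683104, 0.22143832]), 'orientation': array([-0.6904579 ,  0.15268973,  0.69073258,  0.15113651]), 'contact_force': array([-2.91014063e-01, -3.67531082e-01,  3.17087798e-04]), 'wrist_torque': array([-0.11222324, -0.04495604,  0.00884856]), 'gripper_width': 0.08703879846267058}
scene {'fx': 480.40729501652703, 'fy': 480.40729501652703, 'cx': 313.10247364211807, 'cy': 197.62396716772693, 'rvec': array([ 1.38556106,  2.3966941 , -0.73921557]), 'tvec': array([ 0.25556838, -0.21937192,  1.64489217])}
top {'fx': 414.7780269840965, 'fy': 414.7780269840965, 'cx': 318.1256447900085, 'cy': 201.3971731264453, 'rvec': array([ 2.20532763, -2.16123256,  0.11079571]), 'tvec': array([-0.05991427,  0.46367936,  1.46471667])}
```

View pics/scene0.png

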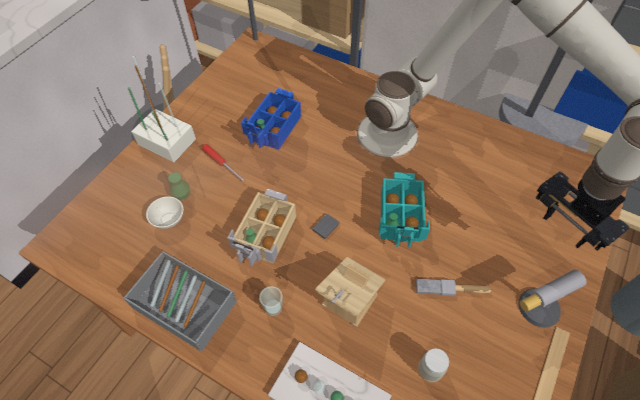

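View pics/top0.png

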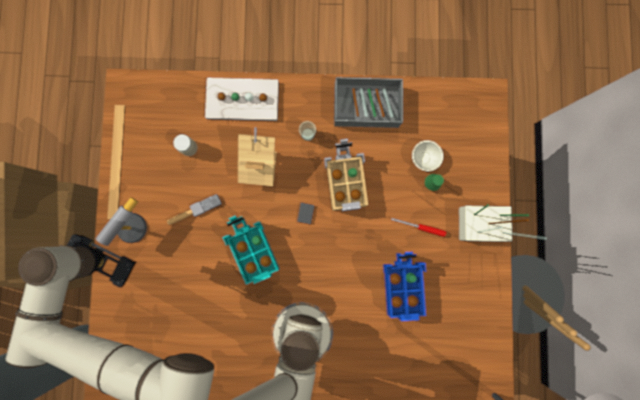

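The pictures show three cases: plywood at top (347,182), scene (265,228); teal at top (250,250); and blue at top (405,287). The plywood one is the case. The rack with its lid is at top (256,160), scene (350,290). I'll confirm this with enlarged crops and take measurements.

```bash
cat > h.py <<'E'
import numpy as np, cv2
from scipy.spatial.transform import Rotation as R
from bench import status, read_camera, camera_info, look_for, masks_of
def cloud(n,d):
    c=camera_info(n); v,u=np.mgrid[0:400,0:640]
    P=np.stack([(u-c['cx'])/c['fx']*d,(v-c['cy'])/c['fy']*d,d],-1)
    M=R.from_rotvec(c['rvec']).as_matrix()
    W=(P-c['tvec'])@M; W[d<=0]=np.nan
    return W
def proj(n,X):
    c=camera_info(n); K=np.array([[c['fx'],0,c['cx']],[0,c['fy'],c['cy']],[0,0,1]])
    return cv2.projectPoints(np.atleast_2d(np.array(X,float)),c['rvec'],c['tvec'],K,None)[0][:,0]
def tool():
    s=status.read_state(); return np.array(s['position']),R.from_quat(s['orientation']),s
E
python3 - <<'E'
from h import *
out={}
for n in("scene","top"):
    p,d=read_camera(n); np.savez(f"{n}0.npz",p=p,d=d)
    out[n]=p
    W=cloud(n,d)
    for l in ["case","lid_handle","lid_slot","keeper","far_lug","hook_root","hook_tip","clamp","clamp_end","clamp_hinge"]:
        for r in look_for(l,n)[:4]:
            u,v=r['point']; w=W[int(round(v)),int(round(u))]
            print(n,l,np.round(r['point'],1),round(r['score'],2),np.round(w,3))
def crop(n,x0,x1,y0,y1,k): return cv2.resize(out[n][y0:y1,x0:x1,::-1],None,fx=k,fy=k,interpolation=cv2.INTER_CUBIC)
cv2.imwrite("pics/c_top.png",crop("top",220,390,115,225,4.5))
cv2.imwrite("pics/c_sc.png",crop("scene",220,395,180,335,3.8))
E
```

```text
scene case [405.7 208.7] 0.65 [0.276 0.185 0.041]
scene case [274.6 121.9] 0.64 [ 0.165 -0.351  0.027]
scene case [263.9 226.1] 0.58 [ 0.54  -0.144  0.055]
scene lid_handle [353.5 285.3] 0.64 [0.595 0.174 0.108]
scene lid_handle [266.5 229.4] 0.61 [ 0.533 -0.145  0.026]
scene lid_slot [351.3 283.4] 0.82 [0.595 0.165 0.111]
scene keeper [404.5 208.7] 0.84 [0.291 0.183 0.059]
scene keeper [267.3 232. ] 0.75 [ 0.534 -0.143  0.011]
scene keeper [274.4 122.6] 0.57 [ 0.169 -0.352  0.025]
scene far_lug [275.3 122.4] 0.9 [ 0.165 -0.351  0.027]
scene far_lug [401.  210.6] 0.85 [0.282 0.173 0.029]
scene far_lug [264.7 228.8] 0.57 [ 0.54  -0.143  0.037]
scene hook_root [341.1 312.2] 0.56 [0.649 0.168 0.035]
scene hook_tip [344.3 307.2] 0.86 [0.672 0.184 0.143]
scene hook_tip [325.1 222. ] 0.69 [ 0.421 -0.009  0.016]
scene clamp [241.6 247.6] 0.64 [ 0.664 -0.119  0.148]
scene clamp [407.7 231.9] 0.61 [0.396 0.231 0.127]
scene clamp_end [405.5 226.7] 0.47 [0.401 0.223 0.153]
scene clamp_end [244.9 249.2] 0.42 [ 0.658 -0.116  0.135]
scene clamp_hinge [264.1 224.6] 0.97 [ 0.542 -0.142  0.065]
scene
[... 681 characters left out ...]
top far_lug [346.9 181.1] 0.55 [ 0.535 -0.15   0.062]
top far_lug [198.6 206.7] 0.36 [0.436 0.374 0.018]
top hook_root [256.3 146.1] 0.73 [0.638 0.163 0.126]
top hook_tip [258.6 145.8] 0.73 [0.638 0.153 0.127]
top hook_tip [343.4 144.3] 0.42 [ 0.649 -0.128  0.136]
top clamp [235.4 222. ] 0.55 [0.381 0.223 0.13 ]
top clamp [307.2 129.7] 0.54 [ 0.729 -0.005  0.003]
top clamp_end [341.7 144.2] 0.71 [ 0.65  -0.125  0.131]
top clamp_end [405.4 255.5] 0.68 [ 0.281 -0.337  0.135]
top clamp_end [236.3 223.5] 0.62 [0.376 0.226 0.093]
top clamp_hinge [407.6 290.4] 0.96 [ 0.162 -0.365  0.056]
top clamp_hinge [345.3 179.3] 0.9 [ 0.546 -0.145  0.031]
top clamp_hinge [251.3 248.4] 0.55 [0.295 0.178 0.06 ]
```

View pics/c_top.png

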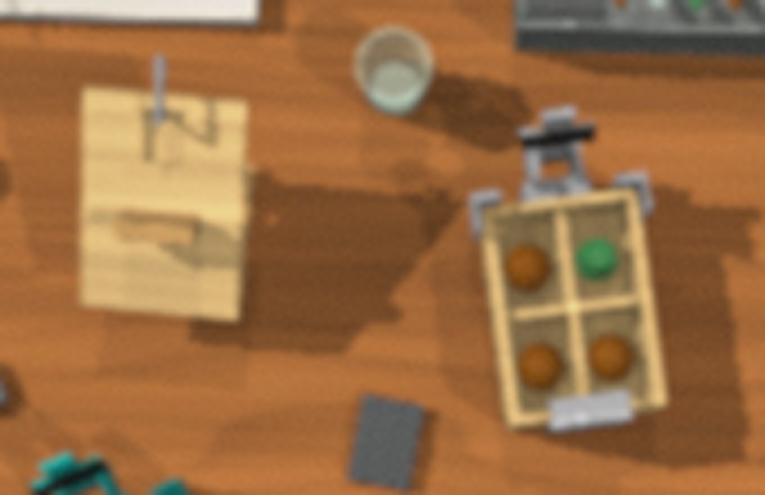

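View pics/c_sc.png

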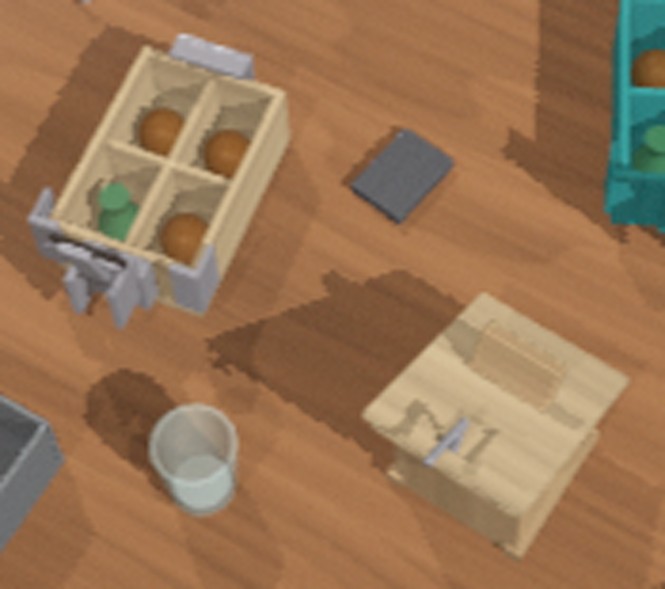

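Run:
```python
from h import *
from scipy.optimize import least_squares
for n in("scene","top"):
    z=np.load(f"{n}0.npz"); W=cloud(n,z['d']).reshape(-1,3); col=z['p'].reshape(-1,3).astype(int)
    bench=W[(abs(W[:,0]-0.4)<.3)&(abs(W[:,1])<.4)&(abs(W[:,2])<.008)]; print(n,"bench z",np.median(bench[:,2]))
    # case rim
    m=(abs(W[:,0]-.54)<.13)&(abs(W[:,1]+.145)<.1)&(abs(W[:,2]-.070)<.006)
    A=W[m]; c=cv2.minAreaRect(A[:,:2].astype(np.float32)*1000); print("rim",len(A),np.median(A[:,2]),c)
    # lid
    m=(abs(W[:,0]-.6)<.12)&(abs(W[:,1]-.165)<.1)&(W[:,2]>.03)
    A=W[m]
    # ransac plane
    rng=np.random.default_rng(0);best=0
    for _ in range(500):
        q=A[rng.choice(len(A),3,0)]; nn=np.cross(q[1]-q[0],q[2]-q[0]); l=np.linalg.norm(nn)
        if l<1e-4: continue
        nn/=l; I=abs((A-q[0])@nn)<.002
        if I.sum()>best: best=I.sum();B=I
    P=A[B]; c0=P.mean(0); nn=np.linalg.svd(P-c0)[2][2]; nn*=np.sign(nn[2])
    yaw=np.arctan2(-nn[1],-nn[0]); print("lid plane n",nn,"tilt",np.degrees(np.arccos(nn[2])),"yaw",np.degrees(yaw),best,len(A))
    h=np.cross(nn,[0,0,1.]); 
    ey=np.array([-np.sin(yaw),np.cos(yaw),0]); ex=np.cross(ey,nn)
    I=abs((A-c0)@nn)<.003; L=np.c_[(A[I]-c0)@ex,(A[I]-c0)@ey].astype(np.float32)*1000
    r=cv2.minAreaRect(L); print("rect in plane",r)
    ctr=c0+ex*r[0][0]/1e3+ey*r[0][1]/1e3; print("plate top centre",ctr, "handle expected",ctr-ex*.010+nn*.018)
    hh=(A-c0)@nn; H=A[(hh>.028)&(hh<.042)&(abs((A-ctr)@ex+.01)<.03)]; print("handle top pts",len(H),H.mean(0)-nn*.018,np.median((H-c0)@nn), ((H-ctr)@ex).min(),((H-ctr)@ex).max(),((H-ctr)@ey).min(),((H-ctr)@ey).max())
```

```text
scene bench z -0.0006535784852515328
rim 536 0.0687772464709797 ((552.1925659179688, -146.57923889160156), (220.81866455078125, 135.8194122314453), 12.037498474121094)
lid plane n [-0.47094708  0.03286373  0.88154911] tilt 28.17020041654775 yaw -3.9917550485737077 1271 2397
rect in plane ((-10.686630249023438, -0.643280029296875), (177.61256408691406, 120.05201721191406), 0.19903163611888885)
plate top centre [0.59387774 0.16763963 0.10939378] handle expected [0.57660659 0.16884485 0.12054074]
handle top pts 137 [0.58048883 0.16902258 0.12065752] 0.034898801388123624 -0.018015930588242666 0.0004869574076716659 -0.028905959428187803 0.029648326126692028
top bench z -0.00014611898187063443
rim 365 0.06891490418922529 ((542.7864379882812, -147.88284301757812), (215.50941467285156, 134.7119140625), 8.458439826965332)
lid plane n [-0.47301639  0.03966617  0.88016027] tilt 28.338297850161382 yaw -4.79349005413874 770 1725
rect in plane ((-0.12811279296875, 1.6318511962890625), (172.49746704101562, 120.61173248291016), 0.3217238187789917)
plate top centre [0.59119338 0.16424891 0.10989457] handle expected [0.57390827 0.1656984  0.12099069]
handle top pts 82 [0.57578973 0.16480385 0.12102067] 0.03522757049936223 -0.018439928629869522 -0.0007025775765933589 -0.03033325737915863 0.030224212292826298
```

Run:
```python
from h import *
from scipy.optimize import least_squares
for n in("scene","top"):
    z=np.load(f"{n}0.npz"); W=cloud(n,z['d']).reshape(-1,3); col=z['p'].reshape(-1,3).astype(int)
    sat=(col.max(1)-col.min(1))/np.maximum(col.max(1),1)
    m=(abs(W[:,0]-.54)<.13)&(abs(W[:,1]+.145)<.1)&(abs(W[:,2]-.0695)<.004)&(sat>.2)
    A=W[m][:,:2]
    def loc(p,A):
        c,s=np.cos(p[2]),np.sin(p[2]); d=A-p[:2]; return np.c_[d[:,0]*c+d[:,1]*s,-d[:,0]*s+d[:,1]*c]
    def f(p):
        L=loc(p,A); x,y=abs(L[:,0]),abs(L[:,1])
        dx=np.hypot(np.maximum(y-57,0)*0,abs(x-.082)); dy=abs(y-.057)
        cross=np.minimum(x,y) # partitions maybe
        return np.minimum(np.minimum(dx,dy),np.where((y<.05)|(x<.07),cross,1))
    for p0 in ([.545,-.147,.17],[.54,-.146,.12],[.54,-.146,.2]):
        r=least_squares(f,p0,loss='soft_l1',f_scale=.002,x_scale=[.01,.01,.1]); print(n,len(A),r.x[:2],np.degrees(r.x[2]),r.cost)
    p=r.x
    # keeper & lugs grey
    g=(abs(W[:,0]-.54)<.14)&(abs(W[:,1]+.145)<.12)&(sat<.18)
    for nm,lo,hi in(("keeper z93",.088,.097),("lug z86",.080,.089)):
        k=g&(W[:,2]>lo)&(W[:,2]<hi); L=loc(p,W[k][:,:2]);
        for side in(-1,1):
            S=L[np.sign(L[:,0])==side]
            if len(S): print(nm,side,len(S),S.min(0),S.max(0),np.median(S,0))
    k=g&(W[:,2]>.11); L=np.c_[loc(p,W[k][:,:2]),W[k][:,2]]; print("clamp",len(L),L.min(0),L.max(0))
    for b,(x,y) in {}.items(): pass
```

```text
scene 353 [ 0.53202822 -0.14651273] 8.443850187622704 0.0006455791276463785
scene 353 [ 0.53199684 -0.14650044] 8.433841023595479 0.0006455846246518145
scene 353 [ 0.53202822 -0.14651273] 8.443850186368364 0.0006455791276463787
keeper z93 -1 124 [-0.09423187 -0.03083371] [-0.07126026  0.03034794] [-0.08179907 -0.00023793]
keeper z93 1 39 [ 0.07205239 -0.06576338] [0.12854856 0.06795751] [0.11548842 0.01358325]
lug z86 -1 17 [-0.09056183 -0.02371447] [-0.07368907  0.02716367] [-0.07741184 -0.00436284]
lug z86 1 111 [ 0.06386677 -0.06774352] [0.13053406 0.06869984] [0.0933968  0.01600318]
clamp 97 [ 0.11497044 -0.02906825  0.11151785] [0.13750241 0.02856876 0.15865194]
top 238 [ 0.52813542 -0.1500354 ] 8.875516583688247 0.0004445187004224538
top 238 [ 0.52818777 -0.15005019] 8.860640767166341 0.0004445627631005391
top 238 [ 0.52818777 -0.15005019] 8.860640929964768 0.0004445627631005364
keeper z93 -1 94 [-0.09333594 -0.02944593] [-0.07200913  0.0296202 ] [-0.082505    0.00098214]
keeper z93 1 33 [ 0.07489956 -0.06504025] [0.12131354 0.06673422] [0.11014934 0.00356972]
lug z86 -1 16 [-0.09295305 -0.02815   ] [-0.07487594  0.02199211] [-0.08358219 -0.00455508]
lug z86 1 40 [ 0.06538665 -0.06699707] [0.12106718 0.0668267 ] [0.08997233 0.01360276]
clamp 78 [ 0.1148445  -0.02141431  0.11024921] [0.13559653 0.02585641 0.15607118]
```

```bash
cat >> h.py <<'E'
# lid pose on rack (mean of the two cameras)
yl=np.radians(-4.4); tl=np.radians(28.)
EY=np.array([-np.sin(yl),np.cos(yl),0]); EX=np.array([np.cos(tl)*np.cos(yl),np.cos(tl)*np.sin(yl),np.sin(tl)]); EN=np.cross(EX,EY)
HAND=np.array([.5765,.1670,.1207])
def rows_to(p,Rt,q,Rq):
    "total shift in tool axes of start pose and rotvec tool axes"
    return Rq.inv().apply(p-q), (Rq.inv()*Rt).as_rotvec()
E
python3 - <<'E'
from h import *
q,Rq,s=tool(); print(np.round(Rq.as_matrix(),3))
for sg in(1,-1):
    Rt=R.from_matrix(np.c_[-EN,sg*EX,np.cross(-EN,sg*EX)]); 
    p=HAND+EN*(-.015); print(sg,"grasp TCP",p, "pre",p+EN*.09, [np.round(v,3) for v in rows_to(p+EN*.09,Rt,q,Rq)])
E
```

```text
[[ 0.    -0.419 -0.908]
 [-0.    -0.908  0.419]
 [-1.     0.    -0.   ]]
1 grasp TCP [0.58352132 0.16645974 0.10745579] pre [0.54139341 0.16970131 0.18692107] [array([ 0.036,  0.244, -0.42 ]), array([-1.883,  0.469,  0.326])]
-1 grasp TCP [0.58352132 0.16645974 0.10745579] pre [0.54139341 0.16970131 0.18692107] [array([ 0.036,  0.244, -0.42 ]), array([ 1.189,  0.296, -0.427])]
```

```bash
cat >> h.py <<'E'
def screw(p,Rt,q,Rq,N):
    w=(Rq.inv()*Rt).as_rotvec()/N
    S=sum((Rq*R.from_rotvec(k*w)).as_matrix() for k in range(N))
    v=np.linalg.solve(S,p-q)
    pts=[q.copy()];
    for k in range(N): pts.append(pts[-1]+(Rq*R.from_rotvec(k*w)).apply(v))
    return v,w,np.array(pts)
RG=R.from_matrix(np.c_[-EN,-EX,np.cross(-EN,-EX)])
GR=HAND-EN*.015
E
python3 - <<'E'
from h import *
q,Rq,s=tool(); 
v,w,P=screw(GR+EN*.09,RG,q+[0,0,.08],Rq,16); print(np.round(v,4),np.round(w,4)); print(np.round(P[::3],3))
E
```

```text
[ 0.009   0.0006 -0.0314] [ 0.0743  0.0185 -0.0267]
[[0.262 0.567 0.303]
 [0.344 0.52  0.277]
 [0.416 0.457 0.255]
 [0.474 0.381 0.236]
 [0.515 0.294 0.216]
 [0.538 0.201 0.195]]
```

```bash
python3 -m pendant '[0.087,-0.04,0,0,0,0,0, 0.087,-0.04,0,0,0,0,0, 0.087,0.009,0.0006,-0.0314,0.0743,0.0185,-0.0267, 0.087,0.009,0.0006,-0.0314,0.0743,0.0185,-0.0267, 0.087,0.009,0.0006,-0.0314,0.0743,0.0185,-0.0267, 0.087,0.009,0.0006,-0.0314,0.0743,0.0185,-0.0267, 0.087,0.009,0.0006,-0.0314,0.0743,0.0185,-0.0267, 0.087,0.009,0.0006,-0.0314,0.0743,0.0185,-0.0267, 0.087,0.009,0.0006,-0.0314,0.0743,0.0185,-0.0267, 0.087,0.009,0.0006,-0.0314,0.0743,0.0185,-0.0267, 0.087,0.009,0.0006,-0.0314,0.0743,0.0185,-0.0267, 0.087,0.009,0.0006,-0.0314,0.0743,0.0185,-0.0267, 0.087,0.009,0.0006,-0.0314,0.0743,0.0185,-0.0267, 0.087,0.009,0.0006,-0.0314,0.0743,0.0185,-0.0267, 0.087,0.009,0.0006,-0.0314,0.0743,0.0185,-0.0267, 0.087,0.009,0.0006,-0.0314,0.0743,0.0185,-0.0267, 0.087,0.009,0.0006,-0.0314,0.0743,0.0185,-0.0267, 0.087,0.009,0.0006,-0.0314,0.0743,0.0185,-0.0267, 0.06,0,0,0,0,0,0, 0.05,0,0,0,0,0,0]'
python3 - <<'E'
from h import *
q,Rq,s=tool(); print(q,s['joint_positions'])
print([np.round(v,4) for v in rows_to(GR+EN*.09,RG,q,Rq)])
for n in("scene","top"):
    p,d=read_camera(n); np.savez(f"{n}1.npz",p=p,d=d); cv2.imwrite(f"pics/{n}1.png",p[:,:,::-1])
    print(proj(n,[q]))
E
```

```text
time_s: 2.87
position: [0.5409, 0.1677, 0.1864]
orientation: [-0.591, 0.388, 0.34, 0.619]
contact_force: [0.2, -0.0, 0.2]
gripper_width: 0.08
[0.54087297 0.16769632 0.18638699] [ 0.65272125  0.12895637 -0.80233706  0.90147225 -0.41147549 -1.52876671]
[array([-0.0003, -0.0006,  0.002 ]), array([-0.0011, -0.002 , -0.0012])]
[[363.81546415 253.22216531]]
[[251.024857   171.72040999]]
```

View pics/scene1.png

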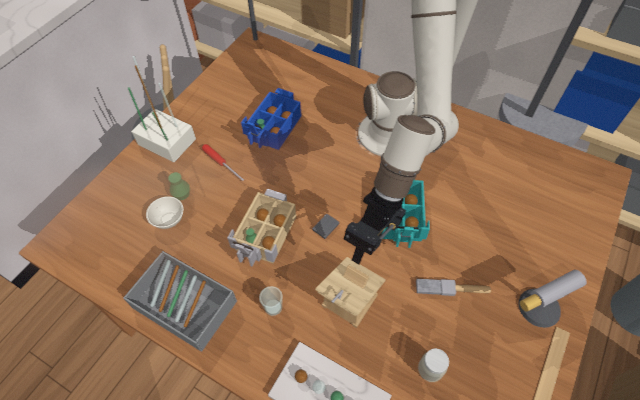

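View pics/top1.png

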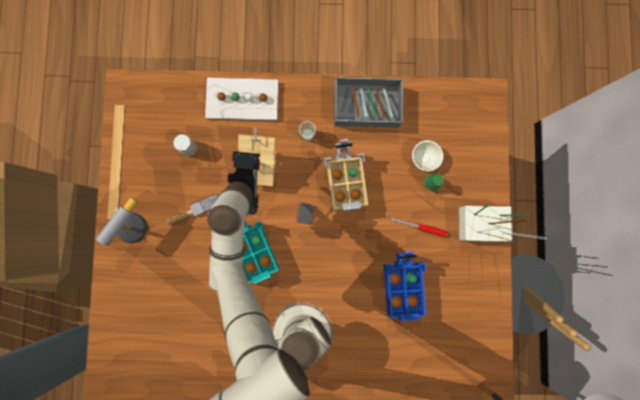

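```bash
python3 -m pendant '[0.05,0.015,0,0.001,0,0,0, 0.05,0.015,0,0.001,0,0,0, 0.05,0.015,0,0,0,0,0, 0.05,0.015,0,0,0,0,0, 0.05,0.01,0,0,0,0,0, 0.05,0.01,0,0,0,0,0, 0.05,0,0,0,0,0,0, 0.05,0,0,0,0,0,0]'
python3 - <<'E'
from h import *
q,Rq,s=tool(); print(q,s['contact_force'],s['gripper_width'])
print([np.round(v,4) for v in rows_to(GR,RG,q,Rq)])
for n,(x0,x1,y0,y1) in dict(scene=(310,400,210,330),top=(215,305,115,200)).items():
    p,d=read_camera(n);cv2.imwrite(f"pics/{n}2.png",cv2.resize(p[y0:y1,x0:x1,::-1],None,fx=5,fy=5,interpolation=cv2.INTER_CUBIC))
E
```

```text
time_s: 3.63
position: [0.5803, 0.17, 0.117]
orientation: [-0.592, 0.386, 0.341, 0.62]
contact_force: [-0.1, -0.1, 0.3]
gripper_width: 0.05
[0.58033728 0.16997688 0.11697747] [-0.05761325 -0.1220026   0.26899579] 0.04999238892453916
[array([ 0.01  ,  0.0014, -0.0033]), array([0.0004, 0.0009, 0.0012])]
```

View pics/scene2.png

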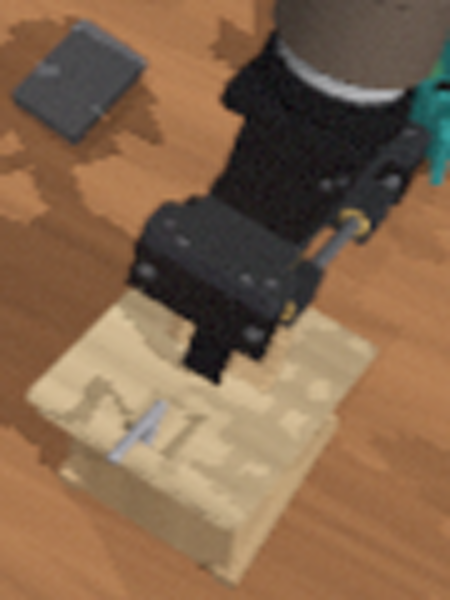

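```bash
python3 -m pendant '[0.05,0.005,0,-0.0015,0,0,0, 0.05,0.004,0,-0.0015,0,0,0, 0.05,0,0,0,0,0,0, 0.03,0,0,0,0,0,0, 0.022,0,0,0,0,0,0, 0.018,0,0,0,0,0,0,0.018,0,0,0,0,0,0]'
python3 - <<'E'
from h import *
q,Rq,s=tool(); print(q,s['contact_force'],s['wrist_torque'],s['gripper_width'])
E
python3 -m pendant '[0.014,0,0,0,0,0,0, 0.01,0,0,0,0,0,0,0.0,0,0,0,0,0,0,0.0,0,0,0,0,0,0,0.0,0,0,0,0,0,0]'
python3 - <<'E'
from h import *
q,Rq,s=tool(); print(q,s['contact_force'],s['wrist_torque'],s['gripper_width'])
print([np.round(v,4) for v in rows_to(GR,RG,q,Rq)])
E
```

```text
time_s: 4.32
position: [0.583, 0.1667, 0.109]
orientation: [-0.592, 0.386, 0.341, 0.62]
contact_force: [0.1, 0.1, 0.4]
gripper_width: 0.0314
[0.58304483 0.16670225 0.10901992] [0.10217299 0.075834   0.37336872] [ 0.17634543  0.91733641 -0.03801476] 0.031364509334967795
time_s: 4.73
position: [0.583, 0.1663, 0.1087]
orientation: [-0.592, 0.387, 0.341, 0.62]
contact_force: [-1.0, 0.5, 1.3]
gripper_width: 0.0139
[0.58303527 0.16634239 0.10865403] [-1.03941877  0.46064582  1.34046906] [0.21508175 1.06621898 0.08479643] 0.013921616254628873
[array([0.0013, 0.0001, 0.0002]), array([0.0005, 0.0011, 0.0002])]
```

Run:
```python
from h import *
D=np.pi/180
def tcp(s,a,th):
    t=th; return np.array([s-85*np.cos(t)+10.3*np.sin(t), a+85*np.sin(t)+10.3*np.cos(t)])
key=[(3,0,0),(6,1,0),(8,3,4),(9,4.5,8),(10,6,12),(10,7,16),(10,8,20),(10,8.8,24),(10,9.4,28),(10,10,32),(10,10.3,36),(10,10.6,40)]
for k0,k1 in zip(key,key[1:]):
    d=tcp(k1[0],k1[1],k1[2]*D)-tcp(k0[0],k0[1],k0[2]*D); t=k0[2]*D
    lx=d@[np.cos(t),-np.sin(t)]; ln=d@[np.sin(t),np.cos(t)]
    print(k1,"tool x,y:",np.round([-ln/1e3,-lx/1e3],4),"turn z",round((k1[2]-k0[2])*D,4))
t=40*D; print("per 10mm up u: x,y",-np.sin(t)*10,-np.cos(t)*10, "per 10 out n",-np.cos(t)*10, np.sin(t)*10)
```

```text
(6, 1, 0) tool x,y: [-0.001 -0.003] turn z 0.0
(8, 3, 4) tool x,y: [-0.0079 -0.0029] turn z 0.0698
(9, 4.5, 8) tool x,y: [-0.0075 -0.0018] turn z 0.0698
(10, 6, 12) tool x,y: [-0.0075 -0.0017] turn z 0.0698
(10, 7, 16) tool x,y: [-0.0069 -0.0007] turn z 0.0698
(10, 8, 20) tool x,y: [-0.0069 -0.0006] turn z 0.0698
(10, 8.8, 24) tool x,y: [-0.0067 -0.0007] turn z 0.0698
(10, 9.4, 28) tool x,y: [-0.0065 -0.0007] turn z 0.0698
(10, 10, 32) tool x,y: [-0.0064 -0.0006] turn z 0.0698
(10, 10.3, 36) tool x,y: [-0.0062 -0.0008] turn z 0.0698
(10, 10.6, 40) tool x,y: [-0.0061 -0.0007] turn z 0.0698
per 10mm up u: x,y -6.4278760968653925 -7.66044443118978 per 10 out n -7.66044443118978 6.4278760968653925
```

```bash
python3 -m pendant '[0,-0.001,-0.003,0,0,0,0, 0,-0.0079,-0.0029,0,0,0,0.07, 0,-0.0075,-0.0018,0,0,0,0.07, 0,-0.0075,-0.0017,0,0,0,0.07, 0,0,0,0,0,0,0]'
python3 - <<'E'
from h import *
q,Rq,s=tool(); print(q,s['contact_force'],s['wrist_torque'],s['gripper_width'])
print([np.round(v,4) for v in rows_to(GR,RG,q,Rq)])
E
```

```text
time_s: 5.15
position: [0.6103, 0.1577, 0.1327]
orientation: [-0.59, 0.398, 0.336, 0.616]
contact_force: [-2.0, 0.2, -3.5]
gripper_width: 0.0137
[0.61029332 0.15772337 0.13270609] [-1.95988887  0.24843577 -3.52527674] [ 0.23386074  1.70176069 -0.08757692] 0.013738989659723012
[array([0.0097, 0.036 , 0.0066]), array([-0.0084, -0.0204, -0.0114])]
```

Run:
```python
from h import *
q,Rq,s=tool(); print(s['joint_positions'],s['qvel'],s['joint_torque'])
d=q-GR; print("TCP moved in lid frame u,y,n",d@EX,d@EY,d@EN)
for n,(x0,x1,y0,y1) in dict(scene=(310,400,210,330),top=(215,305,115,200)).items():
    p,d=read_camera(n);cv2.imwrite(f"pics/{n}3.png",cv2.resize(p[y0:y1,x0:x1,::-1],None,fx=5,fy=5,interpolation=cv2.INTER_CUBIC))
```

```text
[ 0.46794959  0.29351763 -0.7713485   1.21110276 -0.27633725 -1.70283628] [-0.03531992 -0.00040113 -0.04757576  0.32992387  0.03520982 -0.19945524] [ -0.66461138 -32.06355572  17.06844449  -0.50341118  -0.40695079
   0.88050529]
TCP moved in lid frame u,y,n 0.036014693637702835 -0.006656694441130411 0.009448387036485886
```

View pics/scene3.png

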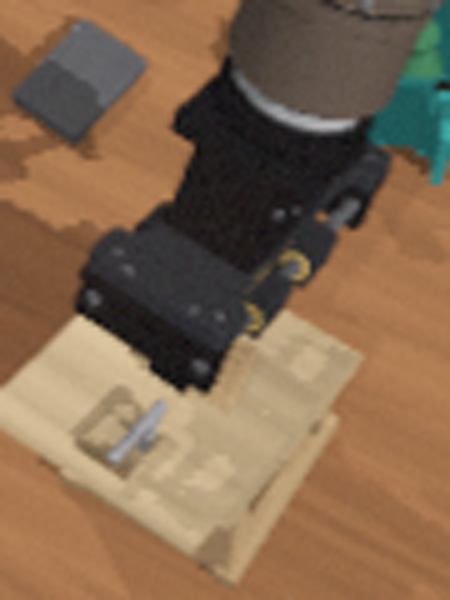

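View pics/top3.png

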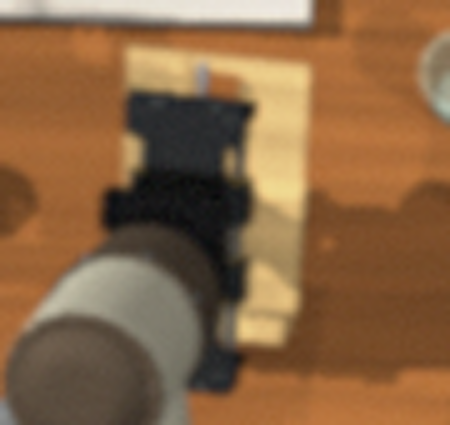

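```bash
python3 -m pendant '[0,0,0,0,0,0,0, 0,0,0,0,0,0,0]'
python3 - <<'E'
from h import *
q,Rq,s=tool(); print(s['joint_positions'],s['qvel'],s['contact_force'],s['wrist_torque'])
d=q-GR; print("TCP moved in lid frame u,y,n",d@EX,d@EY,d@EN,(RG.inv()*Rq).as_rotvec())
E
```

```text
time_s: 5.42
position: [0.6103, 0.1575, 0.1329]
orientation: [-0.592, 0.397, 0.337, 0.615]
contact_force: [-2.0, 2.3, -4.2]
gripper_width: 0.0139
[ 0.46373796  0.29269752 -0.7738908   1.22481043 -0.27386163 -1.70739047] [-0.00196377 -0.001512    0.00242931 -0.01627514  0.00020813  0.00912305] [-1.97742306  2.34247607 -4.20541474] [0.7879366  2.23225369 0.37759065]
TCP moved in lid frame u,y,n 0.03616388122212549 -0.006902532549021294 0.009573016560256796 [0.00299493 0.02014967 0.00957781]
```

```bash
python3 -m pendant '[0,0,0.004,0,0,0,0, 0,0,0.004,0,0,0,0, 0,0,0,0,0,0,0]'
python3 - <<'E'
from h import *
q,Rq,s=tool(); print(s['joint_positions'],s['qvel'],s['contact_force'],s['wrist_torque'])
d=q-GR; print("TCP moved in lid frame u,y,n",d@EX,d@EY,d@EN,(RG.inv()*Rq).as_rotvec())
E
```

```text
time_s: 5.67
position: [0.6038, 0.1569, 0.13]
orientation: [-0.592, 0.397, 0.336, 0.615]
contact_force: [-0.1, -0.7, -2.5]
gripper_width: 0.014
[ 0.44923816  0.28651852 -0.79691773  1.29219325 -0.26404723 -1.76584466] [ 0.00600361  0.00231626  0.02370198 -0.05702612 -0.01105591  0.04184455] [-0.0582723  -0.67109529 -2.54874931] [0.11896245 1.2543227  0.03356264]
TCP moved in lid frame u,y,n 0.029082997221016746 -0.007940188984505577 0.01010432201575592 [0.00506642 0.02188355 0.00815518]
```

```bash
cat > kin.py <<'E'
import numpy as np
from scipy.spatial.transform import Rotation as R
from scipy.optimize import least_squares
def Ry(a): return R.from_rotvec([0,a,0])
def Rx(a): return R.from_rotvec([a,0,0])
def Rz(a): return R.from_rotvec([0,0,a])
P0=np.array([.364,0.,.39,0.,0.,.426,.09,.30,0.,0.,0.])
def fk(j,P):
    h,a1,L2,ph2,a3,d4,a5,d6,c3,c5,c6=P
    A=Rz(j[0]); p=np.array([0,0,h])+A.apply([a1,0,0])
    B=A*Ry(j[1]+ph2); p=p+B.apply([0,0,L2])       # upper arm up at 0, pitching forward
    C=A*Ry(j[1]-j[2]+c3); p=p+C.apply([d4,0,a3])    # forearm along x
    D=C*Rx(S4*j[3])*Ry(-j[4]+c5); p=p+D.apply([d6,0,a5])
    E=D*Rx(S6*j[5]+c6)
    return p,E
S4=1;S6=1
DATA=[([1.39658847,.385594233,.00663647796,-.000517319957,-1.1940168,-.258652637],[.26186381,.56683104,.22143832],[-.6904579,.15268973,.69073258,.15113651]),
([0.65272125,0.12895637,-0.80233706,0.90147225,-0.41147549,-1.52876671],[.54087297,.16769632,.18638699],[-.591,.388,.34,.619]),
([0.46373796,0.29269752,-0.7738908,1.22481043,-0.27386163,-1.70739047],[.6103,.1575,.1329],[-.592,.397,.337,.615]),
([0.44923816,0.28651852,-0.79691773,1.29219325,-0.26404723,-1.76584466],[.6038,.1569,.1300],[-.592,.397,.336,.615])]
def fit():
    global S4,S6
    best=None
    for s4 in(1,-1):
        for s6 in(1,-1):
            S4,S6=s4,s6
            for c6 in(0,np.pi/2,np.pi,-np.pi/2):
                def f(P):
                    o=[]
                    for j,p,q in DATA:
                        pp,E=fk(j,P); o+=list((pp-p)*10)+list((R.from_quat(q).inv()*E).as_rotvec())
                    return np.array(o+list((P-P0)[:8]*.003))
                x=P0.copy();x[-1]=c6
                r=least_squares(f,x)
                if best is None or r.cost<best[0]: best=(r.cost,r.x,s4,s6,r.fun)
    S4,S6=best[2],best[3]; return best
if __name__=="__main__":
    b=fit(); print(b[0],np.round(b[1],4),b[2],b[3]); print(np.round(b[4][:24].reshape(-1,6),4))
E
python3 kin.py
```

```text
1.2833735325881723 [ 4.4010e-01 -5.9500e-02  7.8560e-01 -9.8900e-02 -1.0800e-02  3.8720e-01
  8.6900e-02  8.1860e-01  2.0000e-04 -3.0000e-04 -1.5708e+00] -1 -1
[[-1.5763e+00  2.7630e-01 -5.0000e-04  0.0000e+00 -0.0000e+00 -1.0000e-04]
 [-5.9000e-03  9.3000e-03 -1.0000e-04 -1.0000e-04  0.0000e+00  2.0000e-04]
 [ 2.5400e-02  4.3100e-02  5.0000e-03 -6.0000e-04 -3.0000e-04 -2.0000e-04]
 [-2.1600e-02 -5.1500e-02 -4.4000e-03  7.0000e-04  2.0000e-04 -4.0000e-04]]
```

```bash
sed -i 's/^P0=.*/P0=np.array([.364,0.,.39,0.,0.,.426,.09,.30,0.,0.,0.,-.16,0.])/; s/c3,c5,c6=P/c3,c5,c6,b1,b5=P/; s/d4,0,a3/d4,b1,a3/; s/d6,0,a5/d6,b5,a5/; s/x\[-1\]=c6/x[10]=c6/' kin.py; python3 kin.py
```

```text
1.1903393152306704e-06 [ 1.6020e-01  3.0000e-04  5.6530e-01 -4.0000e-04  3.0000e-04  4.2120e-01
  3.0000e-04  3.0690e-01  4.0000e-04 -3.0000e-04 -1.5707e+00 -3.0000e-04
 -1.5950e-01] -1 -1
[[-0.     -0.      0.      0.0001  0.      0.    ]
 [-0.      0.0001 -0.     -0.0001  0.      0.0004]
 [ 0.0004 -0.0002 -0.0002 -0.0007 -0.0003 -0.0001]
 [-0.0004  0.0002  0.0002  0.0007  0.0002 -0.0002]]
```

```bash
cat >> kin.py <<'E'
S4=-1;S6=-1
PF=np.array([.1602,.0003,.5653,-.0004,.0003,.4212,.0003,.3069,.0004,-.0003,-1.5707,-.0003,-.1595])
LO=np.array([-3.14,-1.21,-1.07,-3.16,-2.99,-3.1]);HI=np.array([3.14,2.06,1.41,2.05,-.16,3.1])
def ik(p,Rt,j0):
    f=lambda j:(lambda pe:np.r_[(pe[0]-p)*3,(Rt.inv()*pe[1]).as_rotvec()])(fk(j,PF))
    r=least_squares(f,np.clip(j0,LO+1e-4,HI-1e-4),bounds=(LO,HI),xtol=1e-12,ftol=1e-12,gtol=1e-12)
    return r.x,np.linalg.norm(r.fun)
def allik(p,Rt,n=60,seed=0):
    g=np.random.default_rng(seed); S=[]
    for _ in range(n):
        j,e=ik(p,Rt,g.uniform(LO,HI))
        if e<1e-4 and not any(np.abs(j-k).max()<.02 for k in S): S.append(j)
    return S
E
python3 - <<'E'
from h import *; from kin import *
q,Rq,s=tool(); j=np.array(s['joint_positions'])
print("now sols"); [print(np.round(k,2)) for k in allik(q,Rq)]
D=np.pi/180
for th in (0,5,10,15,20,30,40):
    Rt=Rq*R.from_rotvec([0,0,th*D]); 
    # strip fixed: TCP about strip at lid (85,-10)
    piv=q+Rq.apply([.0103,-.085,0]); p=piv-Rt.apply([.0103,-.085,0])
    j,e=ik(p,Rt,j); print(th,np.round(j,3),e)
Rt=Rq*R.from_rotvec([0,0,40*D]);p=piv-Rt.apply([.0103,-.085,0]); print("sols at 40");[print(np.round(k,2)) for k in allik(p,Rt)]
E
```

```text
now sols
[ 0.45  0.29 -0.8   1.3  -0.26 -1.77]
0 [ 0.448  0.286 -0.797  1.295 -0.264 -1.768] 6.620737537031165e-16
5 [ 0.587  0.302 -0.631  0.674 -0.418 -1.266] 1.2487788383575682e-14
10 [ 0.604  0.32  -0.478  0.386 -0.579 -0.997] 7.411310411386368e-16
15 [ 0.589  0.342 -0.351  0.226 -0.729 -0.837] 4.949528148480988e-16
20 [ 0.565  0.368 -0.239  0.122 -0.873 -0.73 ] 8.765006872878471e-15
30 [ 0.513  0.436 -0.034 -0.011 -1.146 -0.6  ] 6.286500016609089e-16
40 [ 0.464  0.518  0.159 -0.101 -1.406 -0.53 ] 8.125323285481904e-16
sols at 40
[ 0.46  0.52  0.16 -0.1  -1.41 -0.53]
```

```bash
cat >> h.py <<'E'
# lid state from TCP pose: lid frame in hand: TCP=(0,0,.0103) lid; strip edge at lid (.085,0,0)
def lidpose(q,Rq,h=.0103):
    M=Rq.as_matrix(); lx=-M[:,1]; ln=-M[:,0]; ly=M[:,2]
    return q-ln*h,lx,ly,ln   # point of underside below handle
O0=GR+EN*(.0013-.0103) ; ROOT=O0+EX*.082   # underside below handle on rack (TCP was 1.3mm high); rod axis
def sath(q,Rq):
    o,lx,ly,ln=lidpose(q,Rq); e=o+lx*.085-ROOT
    return np.array([e@EX*1e3,e@EN*1e3,np.degrees(np.arctan2(-lx@EN,lx@EX)),e@EY*1e3])
def pose_of(s,a,th,y,yaw0=0,h=.0103):
    t=np.radians(th); lx=EX*np.cos(t)-EN*np.sin(t); ln=EX*np.sin(t)+EN*np.cos(t)
    e=ROOT+EX*s/1e3+EN*a/1e3+EY*y/1e3; o=e-lx*.085; p=o+ln*h
    return p,R.from_matrix(np.c_[-ln,-lx,EY])
E
cat > plan.py <<'E'
from h import *; from kin import *
def plan(keys,n,pose=pose_of):
    "keys: list of param targets; n rows each; prints rows"
    q,Rq,s=tool(); j=np.array(s['joint_positions']); c=sath(q,Rq)
    p,Rt=q,Rq
    for k,N in zip(keys,n):
        k=np.array(k,float)
        p1,R1=pose(*k); v,w,_=screw(p1,R1,p,Rt,N); j0=j.copy(); mx=0;jj=j
        for i in range(N):
            pp=p+Rt.apply(v); Rt=Rt*R.from_rotvec(w); p=pp
            j2,e=ik(p,Rt,jj); mx=max(mx,np.abs(j2-jj).max()); jj=j2
        j=jj; print(k,"x%d"%N,np.round(v,4).tolist(),np.round(w,4).tolist(),"maxdj",round(mx,3),"err",round(e,5),np.round(j,2))
E
python3 - <<'E'
from plan import *
q,Rq,s=tool(); print(np.round(sath(q,Rq),2))
plan([(22,11,3,-3),(13,11,8,0),(12,11,20,0),(12,11,40,0)],[8,10,10,14])
E
```

```text
[31.99  8.12  0.46 -8.6 ]
[22. 11.  3. -3.] x8 [-0.0008, 0.0012, 0.0006] [-0.0007, -0.0027, 0.0055] maxdj 0.042 err 0.0 [ 0.54  0.28 -0.75  0.96 -0.3  -1.51]
[13. 11.  8.  0.] x10 [-0.0007, 0.0008, 0.0003] [0.0, -0.0, 0.0087] maxdj 0.062 err 0.0 [ 0.63  0.29 -0.6   0.52 -0.46 -1.15]
[12. 11. 20.  0.] x10 [-0.0018, -0.0001, 0.0] [0.0, -0.0, 0.0209] maxdj 0.069 err 0.0 [ 0.59  0.35 -0.29  0.12 -0.82 -0.74]
[12. 11. 40.  0.] x14 [-0.0021, -0.0003, -0.0] [0.0, -0.0, 0.0249] maxdj 0.04 err 0.0 [ 0.48  0.49  0.1  -0.11 -1.36 -0.53]
```

```bash
python3 -m pendant '[0,-0.0008,0.0012,0.0006,-0.0007,-0.0027,0.0055, 0,-0.0008,0.0012,0.0006,-0.0007,-0.0027,0.0055, 0,-0.0008,0.0012,0.0006,-0.0007,-0.0027,0.0055, 0,-0.0008,0.0012,0.0006,-0.0007,-0.0027,0.0055, 0,-0.0008,0.0012,0.0006,-0.0007,-0.0027,0.0055, 0,-0.0008,0.0012,0.0006,-0.0007,-0.0027,0.0055, 0,-0.0008,0.0012,0.0006,-0.0007,-0.0027,0.0055, 0,-0.0008,0.0012,0.0006,-0.0007,-0.0027,0.0055]'
python3 - <<'E'
from plan import *
q,Rq,s=tool(); print(np.round(sath(q,Rq),2),np.round(s['joint_positions'],2),s['contact_force'],s['wrist_torque'])
plan([(13,11,8,0),(12,11,20,0),(12,11,40,0)],[10,10,14])
E
```

```text
time_s: 6.33
position: [0.5936, 0.1632, 0.1322]
orientation: [-0.581, 0.402, 0.356, 0.611]
contact_force: [-0.3, -0.9, -1.8]
gripper_width: 0.0138
[23.05 11.31  2.95 -2.59] [ 0.54  0.28 -0.75  0.96 -0.31 -1.51] [-0.26922653 -0.92740294 -1.82228385] [0.15620223 1.09149712 0.04383271]
[13. 11.  8.  0.] x10 [-0.0006, 0.0009, 0.0003] [-0.0001, 0.0001, 0.0088] maxdj 0.059 err 0.0 [ 0.63  0.29 -0.6   0.52 -0.46 -1.15]
[12. 11. 20.  0.] x10 [-0.0018, -0.0001, 0.0] [0.0, 0.0, 0.0209] maxdj 0.069 err 0.0 [ 0.59  0.35 -0.29  0.12 -0.82 -0.74]
[12. 11. 40.  0.] x14 [-0.0021, -0.0003, 0.0] [0.0, 0.0, 0.0249] maxdj 0.04 err 0.0 [ 0.48  0.49  0.1  -0.11 -1.36 -0.53]
```

Tracking is now good, so I'll continue the swing.

```bash
python3 -m pendant '[0,-0.0006,0.0009,0.0003,0,0,0.0088, 0,-0.0006,0.0009,0.0003,0,0,0.0088, 0,-0.0006,0.0009,0.0003,0,0,0.0088, 0,-0.0006,0.0009,0.0003,0,0,0.0088, 0,-0.0006,0.0009,0.0003,0,0,0.0088, 0,-0.0006,0.0009,0.0003,0,0,0.0088, 0,-0.0006,0.0009,0.0003,0,0,0.0088, 0,-0.0006,0.0009,0.0003,0,0,0.0088, 0,-0.0006,0.0009,0.0003,0,0,0.0088, 0,-0.0006,0.0009,0.0003,0,0,0.0088]'; python3 -m pendant '[0,-0.0018,-0.0001,0,0,0,0.021, 0,-0.0018,-0.0001,0,0,0,0.021, 0,-0.0018,-0.0001,0,0,0,0.021, 0,-0.0018,-0.0001,0,0,0,0.021, 0,-0.0018,-0.0001,0,0,0,0.021, 0,-0.0018,-0.0001,0,0,0,0.021, 0,-0.0018,-0.0001,0,0,0,0.021, 0,-0.0018,-0.0001,0,0,0,0.021, 0,-0.0018,-0.0001,0,0,0,0.021, 0,-0.0018,-0.0001,0,0,0,0.021]';  python3 - <<'E'
from plan import *
q,Rq,s=tool(); print(np.round(sath(q,Rq),2),np.round(s['joint_positions'],2),s['contact_force'],s['wrist_torque'])
plan([(12,11,40,0),(30,11,40,0),(62,11,40,0)],[14,6,10])
E
```

```text
time_s: 7.17
position: [0.5832, 0.1669, 0.1342]
orientation: [-0.563, 0.428, 0.383, 0.595]
contact_force: [-0.6, -0.2, -1.8]
gripper_width: 0.0138
time_s: 8.0
position: [0.5796, 0.1672, 0.1519]
orientation: [-0.514, 0.484, 0.444, 0.551]
contact_force: [-0.2, -0.5, -1.6]
gripper_width: 0.014
[11.59 11.22 20.11  0.37] [ 0.59  0.35 -0.29  0.11 -0.83 -0.74] [-0.22658793 -0.47179092 -1.58496452] [ 0.08686986  0.29320225 -0.10425666]
[12. 11. 40.  0.] x14 [-0.0021, -0.0003, -0.0] [-0.0001, 0.0001, 0.0248] maxdj 0.04 err 0.0 [ 0.48  0.49  0.1  -0.11 -1.36 -0.53]
[30. 11. 40.  0.] x6 [-0.0019, -0.0023, 0.0] [0.0, -0.0, -0.0] maxdj 0.009 err 0.0 [ 0.47  0.51  0.15 -0.11 -1.39 -0.52]
[62. 11. 40.  0.] x10 [-0.0021, -0.0025, 0.0] [0.0, -0.0, -0.0] maxdj 0.01 err 0.0 [ 0.45  0.55  0.25 -0.11 -1.46 -0.51]
```

```bash
python3 -m pendant '[0,-0.0021,-0.0003,0,0,0,0.0248, 0,-0.0021,-0.0003,0,0,0,0.0248, 0,-0.0021,-0.0003,0,0,0,0.0248, 0,-0.0021,-0.0003,0,0,0,0.0248, 0,-0.0021,-0.0003,0,0,0,0.0248, 0,-0.0021,-0.0003,0,0,0,0.0248, 0,-0.0021,-0.0003,0,0,0,0.0248, 0,-0.0021,-0.0003,0,0,0,0.0248, 0,-0.0021,-0.0003,0,0,0,0.0248, 0,-0.0021,-0.0003,0,0,0,0.0248, 0,-0.0021,-0.0003,0,0,0,0.0248, 0,-0.0021,-0.0003,0,0,0,0.0248, 0,-0.0021,-0.0003,0,0,0,0.0248, 0,-0.0021,-0.0003,0,0,0,0.0248, 0,0,0,0,0,0,0]';  python3 - <<'E'
from plan import *
q,Rq,s=tool(); print(np.round(sath(q,Rq),2),np.round(s['joint_positions'],2),s['contact_force'],s['wrist_torque'])
plan([(30,11,40,0),(62,11,40,0)],[6,10])
for n,(x0,x1,y0,y1) in dict(scene=(310,400,210,330),top=(215,305,115,200)).items():
    p,d=read_camera(n);cv2.imwrite(f"pics/{n}4.png",cv2.resize(p[y0:y1,x0:x1,::-1],None,fx=5,fy=5,interpolation=cv2.INTER_CUBIC)); np.savez(f"{n}4.npz",p=p,d=d)
    W=cloud(n,d).reshape(-1,3); o,lx,ly,ln=lidpose(q,Rq)
    L=np.c_[(W-o)@lx,(W-o)@ly,(W-o)@ln]; m=(L[:,0]>-.07)&(L[:,0]<.09)&(abs(L[:,1])<.055)&(abs(L[:,2]-.006)<.02)&(np.nan_to_num(abs(L[:,0]))>.02)
    m&=~((L[:,0]>.035)&(abs(L[:,1])<.02)); A=np.c_[L[m][:,:2],np.ones(m.sum())]; z=L[m][:,2]
    for _ in range(4):
        k,*_r=np.linalg.lstsq(A,z,rcond=None); r=abs(A@k-z); A,z=A[r<.004],z[r<.004]
    print(n,"plate top in hand frame: slope x,y, z0",k,len(z))
E
```

```text
time_s: 9.25
position: [0.5855, 0.1668, 0.1807]
orientation: [-0.423, 0.566, 0.532, 0.467]
contact_force: [1.3, 0.4, -2.7]
gripper_width: 0.0135
[12.72 10.26 39.91  0.4 ] [ 0.48  0.49  0.1  -0.11 -1.36 -0.53] [ 1.26428075  0.38726044 -2.70553935] [ 0.03087426 -0.67610781  0.02088867]
[30. 11. 40.  0.] x6 [-0.002, -0.0021, -0.0001] [-0.0002, 0.0003, 0.0003] maxdj 0.009 err 0.0 [ 0.47  0.51  0.15 -0.11 -1.39 -0.52]
[62. 11. 40.  0.] x10 [-0.0021, -0.0025, 0.0] [-0.0, -0.0, -0.0] maxdj 0.01 err 0.0 [ 0.45  0.55  0.25 -0.11 -1.46 -0.51]
scene plate top in hand frame: slope x,y, z0 [ 0.00056061 -0.00283533  0.00610734] 718
top plate top in hand frame: slope x,y, z0 [0.0029907  0.0035892  0.00572117] 337
```

View pics/scene4.png

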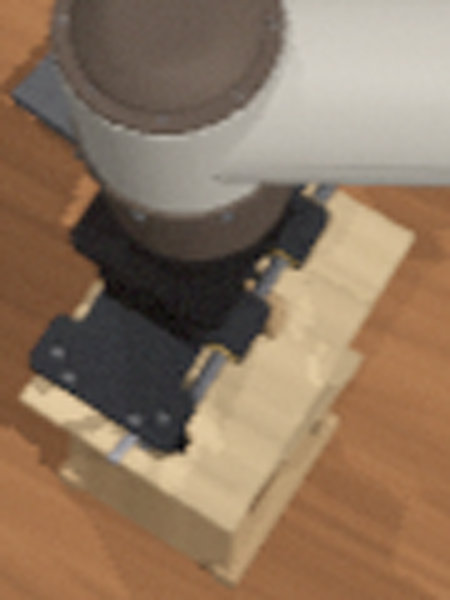

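View pics/top4.png

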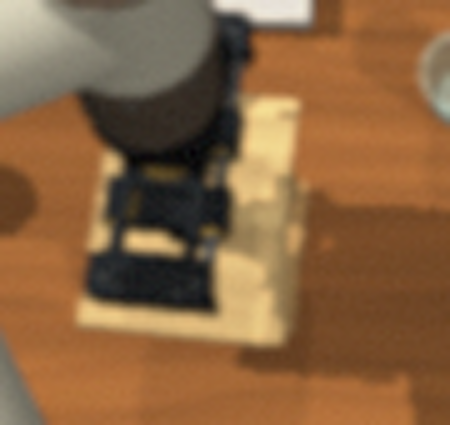

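```bash
python3 -m pendant '[0,-0.002,-0.0021,0,0,0,0, 0,-0.002,-0.0021,0,0,0,0, 0,-0.002,-0.0021,0,0,0,0, 0,-0.002,-0.0021,0,0,0,0, 0,-0.002,-0.0021,0,0,0,0, 0,-0.002,-0.0021,0,0,0,0]';  python3 - <<'E'
from plan import *
q,Rq,s=tool(); print(np.round(sath(q,Rq),2),s['contact_force'],s['wrist_torque'])
plan([(64,11.2,40,0)],[14])
E
```

```text
time_s: 9.85
position: [0.5991, 0.1663, 0.1899]
orientation: [-0.424, 0.565, 0.532, 0.466]
contact_force: [0.4, 0.3, -2.2]
gripper_width: 0.0139
[28.99 12.06 39.93  1.14] [ 0.39045909  0.34672427 -2.24846901] [ 0.08537038 -0.64958298  0.01200881]
[64.  11.2 40.   0. ] x14 [-0.0016, -0.002, -0.0001] [0.0001, 0.0001, 0.0001] maxdj 0.008 err 0.0 [ 0.45  0.55  0.26 -0.11 -1.46 -0.5 ]
```

```bash
python3 -m pendant '[0,-0.0013,-0.002,0,0,0,0, 0,-0.0013,-0.002,0,0,0,0, 0,-0.0014,-0.002,0,0,0,0, 0,-0.0015,-0.002,0,0,0,0, 0,-0.0016,-0.002,0,0,0,0, 0,-0.0017,-0.002,0,0,0,0]';  python3 - <<'E'
from plan import *
q,Rq,s=tool(); print(np.round(sath(q,Rq),2),s['contact_force'],s['wrist_torque'])
plan([(64,11,40,0)],[8])
E
```

```text
time_s: 10.35
position: [0.6126, 0.1652, 0.1959]
orientation: [-0.424, 0.566, 0.532, 0.466]
contact_force: [-0.2, 0.5, -2.4]
gripper_width: 0.014
[43.7  10.96 39.95  1.02] [-0.16175434  0.5099514  -2.4444692 ] [ 0.05224732 -0.627294    0.03593688]
[64. 11. 40.  0.] x8 [-0.0016, -0.0019, -0.0001] [0.0001, 0.0001, 0.0001] maxdj 0.008 err 0.0 [ 0.45  0.55  0.26 -0.11 -1.46 -0.5 ]
```

```bash
python3 -m pendant '[0,-0.0016,-0.002,0,0,0,0, 0,-0.0016,-0.002,0,0,0,0, 0,-0.0016,-0.002,0,0,0,0, 0,-0.0016,-0.002,0,0,0,0, 0,-0.0016,-0.002,0,0,0,0, 0,-0.0016,-0.002,0,0,0,0, 0,-0.0016,-0.002,0,0,0,0, 0,-0.0016,-0.002,0,0,0,0, 0,-0.0016,-0.002,0,0,0,0]';  python3 - <<'E'
from plan import *
q,Rq,s=tool(); print(np.round(sath(q,Rq),2),s['contact_force'],s['wrist_torque'])
plan([(64,50,40,0),(70,120,30,0)],[6,10])
E
```

```text
time_s: 11.1
position: [0.6331, 0.1636, 0.2063]
orientation: [-0.424, 0.566, 0.532, 0.466]
contact_force: [1.4, 0.0, -2.5]
gripper_width: 0.0137
[66.79 10.47 39.95  1.05] [ 1.36183204e+00  2.24509209e-03 -2.50071832e+00] [ 0.06619022 -0.65050691  0.02349149]
[64. 50. 40.  0.] x6 [-0.0048, 0.0046, -0.0002] [0.0001, 0.0002, 0.0001] maxdj 0.009 err 0.0 [ 0.46  0.5   0.26 -0.11 -1.51 -0.52]
[ 70. 120.  30.   0.] x10 [-0.0046, 0.0037, 0.0] [0.0, 0.0, -0.0175] maxdj 0.017 err 0.0 [ 0.54  0.33  0.1  -0.02 -1.37 -0.61]
```

```bash
python3 -m pendant '[0,-0.0049,0.001,0,0,0,0, 0,-0.0098,0.0021,0,0,0,0, 0,-0.0098,0.0021,0,0,0,0, 0,-0.0098,0.0021,0,0,0,0, 0,-0.0196,0.0042,0,0,0,0, 0,-0.0196,0.0042,0,0,0,0, 0,-0.0196,0.0042,0,0,0,0]';  python3 - <<'E'
from plan import *
q,Rq,s=tool(); print(q,np.round(sath(q,Rq),2),s['contact_force'],s['wrist_torque'])
p,d=read_camera("scene");cv2.imwrite("pics/s5.png",p[:,:,::-1])
E
```

```text
time_s: 11.68
position: [0.6326, 0.1635, 0.3036]
orientation: [-0.424, 0.565, 0.532, 0.467]
contact_force: [-0.5, -0.5, -1.8]
gripper_width: 0.0138
[0.63258815 0.16349343 0.30364434] [112.13  96.75  39.88   0.9 ] [-0.53921451 -0.50188631 -1.76919165] [ 0.02116499 -0.64050149 -0.02648682]
```

View pics/s5.png

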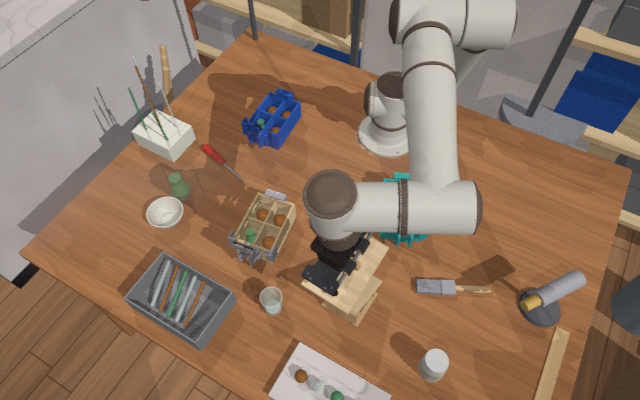

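```bash
cat >> plan.py <<'E'
CASE=np.array([.5301,-.1483,0.]); CY=np.radians(8.65)
CX=np.array([np.cos(CY),np.sin(CY),0]);CYV=np.array([-np.sin(CY),np.cos(CY),0]);CZ=np.array([0,0,1.])
def cpose(xe,ze,ph,y,h=10.3):
    "near underside edge at xe,ze mm in case frame, tilt ph deg near edge low"
    t=np.radians(ph); lx=CX*np.cos(t)+CZ*np.sin(t); ln=-CX*np.sin(t)+CZ*np.cos(t)
    e=CASE+(CX*xe+CZ*ze+CYV*y)/1e3; p=e+lx*.075+ln*h/1e3
    return p,R.from_matrix(np.c_[-ln,-lx,CYV])
def cstate(q,Rq,h=10.3):
    M=Rq.as_matrix(); lx=-M[:,1]; ln=-M[:,0]
    e=q-ln*h/1e3-lx*.075-CASE
    return np.round([e@CX*1e3,e@CZ*1e3,np.degrees(np.arcsin(lx[2])),e@CYV*1e3,np.degrees(np.arctan2(lx[1],lx[0])-CY),np.degrees(M[2,2])],2)
E
python3 - <<'E'
from plan import *
plan([(-60,210,0,0),(-62,150,14,0)],[16,10],cpose)
q,Rq,s=tool(); p1,R1=cpose(-60,210,0,0); print(screw(p1,R1,q,Rq,16)[2][::4])
E
```

```text
[-60. 210.   0.   0.] x16 [0.0061, 0.0056, -0.0193] [-0.0141, 0.0016, -0.0123] maxdj 0.06 err 0.0 [ 0.03  0.28 -0.15 -0.   -1.14  0.13]
[-62. 150.  14.   0.] x10 [0.0041, 0.0011, 0.0] [0.0, 0.0, -0.0244] maxdj 0.04 err 0.0 [ 0.    0.21 -0.37 -0.05 -0.75  0.18]
[[ 0.63427646  0.16336628  0.30880949]
 [ 0.60379103  0.0880311   0.28859933]
 [ 0.57864667  0.01114512  0.26693115]
 [ 0.5589882  -0.06698461  0.24407309]
 [ 0.54492938 -0.14604403  0.2203    ]]
```

```bash
python3 -m pendant '[0,0.0061,0.0056,-0.0193,-0.0141,0.0016,-0.0123, 0,0.0061,0.0056,-0.0193,-0.0141,0.0016,-0.0123, 0,0.0061,0.0056,-0.0193,-0.0141,0.0016,-0.0123, 0,0.0061,0.0056,-0.0193,-0.0141,0.0016,-0.0123, 0,0.0061,0.0056,-0.0193,-0.0141,0.0016,-0.0123, 0,0.0061,0.0056,-0.0193,-0.0141,0.0016,-0.0123, 0,0.0061,0.0056,-0.0193,-0.0141,0.0016,-0.0123, 0,0.0061,0.0056,-0.0193,-0.0141,0.0016,-0.0123, 0,0.0061,0.0056,-0.0193,-0.0141,0.0016,-0.0123, 0,0.0061,0.0056,-0.0193,-0.0141,0.0016,-0.0123, 0,0.0061,0.0056,-0.0193,-0.0141,0.0016,-0.0123, 0,0.0061,0.0056,-0.0193,-0.0141,0.0016,-0.0123, 0,0.0061,0.0056,-0.0193,-0.0141,0.0016,-0.0123, 0,0.0061,0.0056,-0.0193,-0.0141,0.0016,-0.0123, 0,0.0061,0.0056,-0.0193,-0.0141,0.0016,-0.0123, 0,0.0061,0.0056,-0.0193,-0.0141,0.0016,-0.0123, 0,0,0,0,0,0,0]'
python3 - <<'E'
from plan import *
q,Rq,s=tool(); print(q,cstate(q,Rq),s['contact_force'])
plan([(-62,150,14,0)],[10],cpose)
E
```

```text
time_s: 13.15
position: [0.5399, -0.1491, 0.2128]
orientation: [-0.532, 0.465, 0.539, 0.459]
contact_force: [-0.1, 0.9, -2.0]
gripper_width: 0.0137
[ 0.53992728 -0.14905654  0.21281918] [-6.5520e+01  2.0348e+02 -7.3000e-01 -1.9400e+00 -2.1000e-01  5.0000e-02] [-0.06570687  0.90924493 -2.01033312]
[-62. 150.  14.   0.] x10 [0.0034, 0.0005, 0.0002] [-0.0004, 0.0, -0.0257] maxdj 0.039 err 0.0 [ 0.    0.21 -0.37 -0.05 -0.75  0.18]
```

```bash
python3 -m pendant '[0,0.0034,0.0005,0.0002,-0.0004,0,-0.0257, 0,0.0034,0.0005,0.0002,-0.0004,0,-0.0257, 0,0.0034,0.0005,0.0002,-0.0004,0,-0.0257, 0,0.0034,0.0005,0.0002,-0.0004,0,-0.0257, 0,0.0034,0.0005,0.0002,-0.0004,0,-0.0257, 0,0.0034,0.0005,0.0002,-0.0004,0,-0.0257, 0,0.0034,0.0005,0.0002,-0.0004,0,-0.0257, 0,0.0034,0.0005,0.0002,-0.0004,0,-0.0257, 0,0.0034,0.0005,0.0002,-0.0004,0,-0.0257, 0,0.0034,0.0005,0.0002,-0.0004,0,-0.0257, 0,0,0,0,0,0,0]'
python3 - <<'E'
from plan import *
q,Rq,s=tool(); print(q,cstate(q,Rq),s['contact_force'])
o,lx,ly,ln=lidpose(q,Rq)
for n,(x0,x1,y0,y1) in dict(scene=(200,330,150,280),top=(300,400,120,230)).items():
    p,d=read_camera(n);cv2.imwrite(f"pics/{n}6.png",cv2.resize(p[y0:y1,x0:x1,::-1],None,fx=4.5,fy=4.5,interpolation=cv2.INTER_CUBIC)); np.savez(f"{n}6.npz",p=p,d=d)
    W=cloud(n,d).reshape(-1,3)
    L=np.c_[(W-o)@lx,(W-o)@ly,(W-o)@ln]*1e3
    m=(L[:,0]>-95)&(L[:,0]<115)&(abs(L[:,1])<80)&(abs(L[:,2]-6)<4)
    L=L[m]; print(n,len(L),"pct",np.percentile(L[:,0],[0,1,99,100]),np.percentile(L[:,1],[0,1,99,100]),"z",np.median(L[:,2]),cv2.minAreaRect(L[:,:2].astype(np.float32)))
E
```

```text
time_s: 14.07
position: [0.5388, -0.1445, 0.1789]
orientation: [0.589, -0.391, -0.477, -0.523]
contact_force: [-0.8, 0.5, -2.1]
gripper_width: 0.0136
[ 0.5387882  -0.14449762  0.17890247] [-6.1100e+01  1.5073e+02  1.4030e+01  2.2800e+00  1.5000e-01  6.0000e-02] [-0.82235347  0.5380972  -2.0985326 ]
scene 1308 pct [-77.90401009 -72.32964863  96.16381996  98.23951401] [-58.7674069  -56.44419994  62.01823875  62.92468932] z 6.0802868103506285 ((10.203018188476562, 2.0511398315429688), (121.49658203125, 176.330810546875), 89.857666015625)
top 241 pct [22.95257216 23.55651119 92.90444286 93.10799783] [-60.75585295 -60.11988895  58.99487674  59.42923439] z 6.88042576429437 ((58.042205810546875, -0.6874771118164062), (70.03215789794922, 120.24491119384766), 0.13179442286491394)
```

View pics/scene6.png

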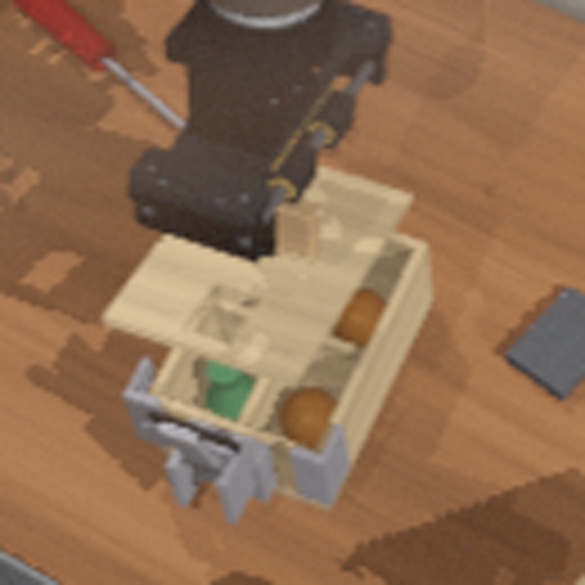

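View pics/top6.png

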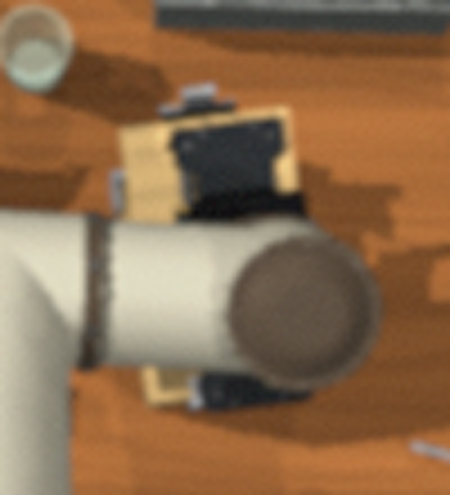

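```bash
sed -i 's/CASE=np.array.*CY=/CASE=np.array([.531,-.1488,0.]); CY=/' plan.py
python3 - <<'E'
from plan import *
q,Rq,s=tool(); print(cstate(q,Rq))
plan([(-62,110,14,0),(-62,90,14,0)],[6,4],cpose)
E
```

```text
[-6.0410e+01  1.5162e+02  1.4110e+01  2.3400e+00  2.1000e-01 -1.0000e-02]
[-62. 110.  14.   0.] x6 [0.0067, 0.0019, -0.0004] [0.0006, 0.0001, 0.0003] maxdj 0.017 err 0.0 [ 0.    0.26 -0.42 -0.06 -0.65  0.19]
[-62.  90.  14.   0.] x4 [0.0049, 0.0012, -0.0] [-0.0, 0.0, 0.0] maxdj 0.012 err 0.0 [ 0.    0.28 -0.45 -0.06 -0.6   0.2 ]
```

```bash
python3 -m pendant '[0,0.0067,0.0019,-0.0004,0.0006,0,0.0003, 0,0.0067,0.0019,-0.0004,0.0006,0,0.0003, 0,0.0067,0.0019,-0.0004,0.0006,0,0.0003, 0,0.0067,0.0019,-0.0004,0.0006,0,0.0003, 0,0.0067,0.0019,-0.0004,0.0006,0,0.0003, 0,0.0067,0.0019,-0.0004,0.0006,0,0.0003, 0,0,0,0,0,0,0]'
python3 - <<'E'
from plan import *
for i in range(4):
    q,Rq,s=tool(); print(cstate(q,Rq),s['time_s'],np.abs(s['qvel']).max(),q)
    if i==2: read_camera("top")
print(s['contact_force'])
plan([(-62,90,14,0),(-62,78,14,0)],[4,4],cpose)
E
```

```text
time_s: 14.75
position: [0.5381, -0.1475, 0.1352]
orientation: [0.587, -0.393, -0.477, -0.523]
contact_force: [-0.2, -0.6, -2.1]
gripper_width: 0.0136
[-6.3130e+01  1.0736e+02  1.3780e+01  3.5000e-01 -7.0000e-02  1.1000e-01] 14.75 0.022134941762108305 [ 0.53813584 -0.14746751  0.13521926]
[-6.3130e+01  1.0736e+02  1.3780e+01  3.5000e-01 -7.0000e-02  1.1000e-01] 14.75 0.022134941762108305 [ 0.53813584 -0.14746751  0.13521926]
[-6.3130e+01  1.0736e+02  1.3780e+01  3.5000e-01 -7.0000e-02  1.1000e-01] 14.75 0.022134941762108305 [ 0.53813584 -0.14746751  0.13521926]
[-6.2490e+01  1.0823e+02  1.3860e+01  1.4000e-01 -4.0000e-02  7.0000e-02] 14.8 0.021375906928681437 [ 0.53875414 -0.14754472  0.13619726]
[-0.87714883 -1.2001103  -2.66213245]
[-62.  90.  14.   0.] x4 [0.0044, 0.001, -0.0] [-0.0002, 0.0003, -0.0006] maxdj 0.013 err 0.0 [ 0.    0.28 -0.45 -0.06 -0.6   0.2 ]
[-62.  78.  14.   0.] x4 [0.0029, 0.0007, 0.0] [0.0, -0.0, 0.0] maxdj 0.007 err 0.0 [ 0.    0.3  -0.46 -0.07 -0.57  0.2 ]
```

```bash
python3 -m pendant '[0,0.0044,0.001,0,0,0,0, 0,0.0044,0.001,0,0,0,0, 0,0.0044,0.001,0,0,0,0, 0,0.0044,0.001,0,0,0,0, 0,0.0029,0.0007,0,0,0,0, 0,0.0029,0.0007,0,0,0,0, 0,0.0029,0.0007,0,0,0,0, 0,0.0029,0.0007,0,0,0,0, 0,0,0,0,0,0,0]'
python3 - <<'E'
from plan import *
q,Rq,s=tool(); print(cstate(q,Rq),s['contact_force'],s['wrist_torque'])
plan([(-62,74,14,0),(-76,74,14,0),(-86,74,14,0)],[2,8,8],cpose)
for n,(x0,x1,y0,y1) in dict(scene=(200,330,150,280)).items():
    p,d=read_camera(n);cv2.imwrite(f"pics/{n}7.png",cv2.resize(p[y0:y1,x0:x1,::-1],None,fx=4.5,fy=4.5,interpolation=cv2.INTER_CUBIC))
E
```

```text
time_s: 15.55
position: [0.5395, -0.1474, 0.1068]
orientation: [0.588, -0.392, -0.477, -0.523]
contact_force: [-1.0, 0.1, -2.8]
gripper_width: 0.0137
[-6.174e+01  7.872e+01  1.394e+01  2.100e-01 -3.000e-02  7.000e-02] [-1.04627734  0.13430908 -2.80931338] [-0.09698075  0.60446114 -0.00084862]
[-62.  74.  14.   0.] x2 [0.0022, 0.0007, -0.0001] [-0.0003, 0.0005, -0.0006] maxdj 0.008 err 0.0 [ 0.    0.3  -0.46 -0.07 -0.56  0.2 ]
[-76.  74.  14.   0.] x8 [-0.0004, 0.0017, -0.0] [-0.0, 0.0, -0.0] maxdj 0.003 err 0.0 [-0.    0.29 -0.49 -0.07 -0.55  0.21]
[-86.  74.  14.   0.] x8 [-0.0003, 0.0012, -0.0] [-0.0, 0.0, -0.0] maxdj 0.002 err 0.0 [-0.01  0.27 -0.51 -0.07 -0.55  0.22]
```

View pics/scene7.png

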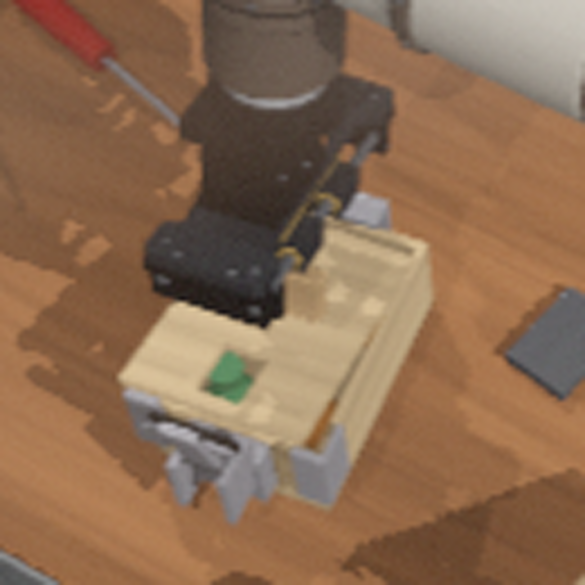

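```bash
python3 -m pendant '[0,0.0022,0.0007,0,0,0,0, 0,0.0022,0.0007,0,0,0,0, 0,0,0,0,0,0,0, 0,-0.0004,0.0017,0,0,0,0, 0,-0.0004,0.0017,0,0,0,0, 0,-0.0004,0.0017,0,0,0,0, 0,-0.0004,0.0017,0,0,0,0, 0,-0.0004,0.0017,0,0,0,0, 0,-0.0004,0.0017,0,0,0,0, 0,-0.0004,0.0017,0,0,0,0, 0,-0.0004,0.0017,0,0,0,0,0,0,0,0,0,0,0]'
python3 - <<'E'
from plan import *
q,Rq,s=tool(); print(cstate(q,Rq),s['contact_force'],s['wrist_torque'])
plan([(-86,73.5,14,0)],[8],cpose)
E
```

```text
time_s: 16.6
position: [0.5253, -0.1496, 0.1027]
orientation: [0.588, -0.392, -0.476, -0.523]
contact_force: [-0.2, -0.1, -1.9]
gripper_width: 0.0142
[-7.601e+01  7.460e+01  1.399e+01  1.400e-01 -3.000e-02  6.000e-02] [-0.19320437 -0.11272506 -1.88476872] [-0.04569864  0.73070073 -0.01663576]
[-86.   73.5  14.    0. ] x8 [-0.0002, 0.0012, -0.0] [-0.0001, 0.0001, -0.0] maxdj 0.003 err 0.0 [-0.01  0.27 -0.51 -0.07 -0.55  0.22]
```

```bash
python3 -m pendant '[0,-0.0002,0.0012,0,0,0,0, 0,-0.0002,0.0012,0,0,0,0, 0,-0.0002,0.0012,0,0,0,0, 0,-0.0002,0.0012,0,0,0,0, 0,-0.0002,0.0012,0,0,0,0, 0,-0.0002,0.0012,0,0,0,0, 0,0,0,0,0,0,0]'; python3 -m pendant '[0,-0.0002,0.001,0,0,0,0, 0,-0.0002,0.001,0,0,0,0, 0,0,0,0,0,0,0]';python3 - <<'E'
from plan import *
q,Rq,s=tool(); print(cstate(q,Rq),s['contact_force'],s['wrist_torque'])
E
```

```text
time_s: 17.18
position: [0.5183, -0.1507, 0.1021]
orientation: [0.588, -0.392, -0.476, -0.523]
contact_force: [-0.6, 0.5, -2.9]
gripper_width: 0.0139
time_s: 17.43
position: [0.5164, -0.1509, 0.102]
orientation: [0.588, -0.392, -0.476, -0.523]
contact_force: [-0.2, -0.6, -2.2]
gripper_width: 0.0139
[-8.506e+01  7.389e+01  1.400e+01  1.200e-01 -2.000e-02  5.000e-02] [-0.24100524 -0.59650753 -2.16001773] [-0.07607284  0.63941619  0.00702665]
```

```bash
python3 -m pendant '[0,-0.0002,0.001,0,0,0,0, 0,-0.0002,0.001,0,0,0,0, 0,0,0,0,0,0,0]'; python3 -m pendant '[0,-0.0002,0.001,0,0,0,0, 0,0,0,0,0,0,0]';python3 - <<'E'
from plan import *
q,Rq,s=tool(); print(cstate(q,Rq),s['contact_force'],s['wrist_torque'])
E
```

```text
time_s: 17.68
position: [0.516, -0.1511, 0.1026]
orientation: [0.589, -0.391, -0.475, -0.524]
contact_force: [2.8, 1.2, -3.4]
gripper_width: 0.0139
time_s: 17.85
position: [0.5158, -0.1512, 0.1029]
orientation: [0.59, -0.391, -0.475, -0.524]
contact_force: [5.4, 0.6, -4.5]
gripper_width: 0.0141
[-8.551e+01  7.436e+01  1.431e+01 -1.100e-01 -0.000e+00 -1.000e-02] [ 5.44775495  0.62624501 -4.53387645] [ 0.37986303 -1.01342645 -0.0377403 ]
```

Run:
```python
from plan import *
plan([(-85.8,71.5,14,0),(-86.5,70.8,8,0),(-87,70.5,1.5,0)],[2,6,6],cpose)
```

```text
[-85.8  71.5  14.    0. ] x2 [0.0016, 0.0005, 0.0001] [-0.0, -0.0001, 0.0027] maxdj 0.003 err 0.0 [-0.01  0.28 -0.51 -0.07 -0.54  0.22]
[-86.5  70.8   8.    0. ] x6 [0.0014, -0.0, 0.0] [0.0, 0.0, 0.0175] maxdj 0.018 err 0.0 [ 0.01  0.32 -0.46 -0.03 -0.65  0.17]
[-87.   70.5   1.5   0. ] x6 [0.0015, -0.0001, -0.0] [0.0, 0.0, 0.0189] maxdj 0.02 err 0.0 [ 0.02  0.38 -0.4  -0.01 -0.77  0.14]
```

```bash
python3 -m pendant '[0,0.0014,0,0,0,0,0, 0,0.0014,0,0,0,0,0, 0,0.0014,0,0,0,0,0.0175, 0,0.0014,0,0,0,0,0.0175, 0,0.0014,0,0,0,0,0.0175, 0,0.0014,0,0,0,0,0.0175, 0,0.0014,0,0,0,0,0.0175, 0,0.0014,0,0,0,0,0.0175, 0,0,0,0,0,0,0]'
python3 - <<'E'
from plan import *
q,Rq,s=tool(); print(cstate(q,Rq),s['contact_force'],s['wrist_torque'])
plan([(-87,70.5,1.5,0)],[6],cpose)
E
```

```text
time_s: 18.6
position: [0.518, -0.1512, 0.0916]
orientation: [0.568, -0.422, -0.502, -0.497]
contact_force: [4.9, 0.8, 0.7]
gripper_width: 0.0136
[-8.600e+01  7.083e+01  8.100e+00 -4.600e-01  6.000e-02 -4.000e-02] [4.90793646 0.79380704 0.73091201] [ 0.1134063  -1.18123361 -0.09225944]
[-87.   70.5   1.5   0. ] x6 [0.0015, -0.0, 0.0001] [0.0002, -0.0001, 0.0192] maxdj 0.02 err 0.0 [ 0.02  0.38 -0.4  -0.01 -0.77  0.14]
```

```bash
python3 -m pendant '[0,0.0015,0,0,0,0,0.0192, 0,0.0015,0,0,0,0,0.0192, 0,0.0015,0,0,0,0,0.0192, 0,0.0015,0,0,0,0,0.0192, 0,0.0015,0,0,0,0,0.0192, 0,0.0015,0,0,0,0,0.0192, 0,0,0,0,0,0,0]'
python3 - <<'E'
from plan import *
q,Rq,s=tool(); print(cstate(q,Rq),s['contact_force'],s['wrist_torque'])
plan([(-87,70,0,0)],[2],cpose)
E
```

```text
time_s: 19.18
position: [0.5192, -0.1511, 0.0826]
orientation: [0.543, -0.454, -0.53, -0.468]
contact_force: [6.8, 0.6, -0.5]
gripper_width: 0.0137
[-8.673e+01  7.028e+01  1.520e+00 -5.900e-01  6.000e-02 -5.000e-02] [ 6.80523558  0.59251246 -0.52850223] [ 1.22007806e-03 -1.70643168e+00 -5.43091644e-02]
[-87.  70.   0.   0.] x2 [0.0011, 0.0, 0.0003] [0.0005, -0.0004, 0.0133] maxdj 0.014 err 0.0 [ 0.02  0.39 -0.39  0.   -0.79  0.13]
```

```bash
python3 -m pendant '[0,0.0011,0,0.0002,0,0,0.0133, 0,0.0011,0,0.0002,0,0,0.0133, 0,0.0005,0,0,0,0,0, 0,0,0,0,0,0,0]'
python3 - <<'E'
from plan import *
q,Rq,s=tool(); print(cstate(q,Rq),s['contact_force'],s['wrist_torque'])
for n,(x0,x1,y0,y1) in dict(scene=(200,330,150,280)).items():
    p,d=read_camera(n);cv2.imwrite(f"pics/{n}8.png",cv2.resize(p[y0:y1,x0:x1,::-1],None,fx=4.5,fy=4.5,interpolation=cv2.INTER_CUBIC))
E
```

```text
time_s: 19.52
position: [0.5193, -0.1508, 0.0801]
orientation: [0.537, -0.46, -0.536, -0.461]
contact_force: [6.6, -0.3, -0.7]
gripper_width: 0.0138
[-8.689e+01  6.965e+01  1.000e-01 -3.000e-01  4.000e-02 -6.000e-02] [ 6.57312826 -0.27904864 -0.6730779 ] [ 0.05038278 -1.83966495 -0.02928695]
```

View pics/scene8.png

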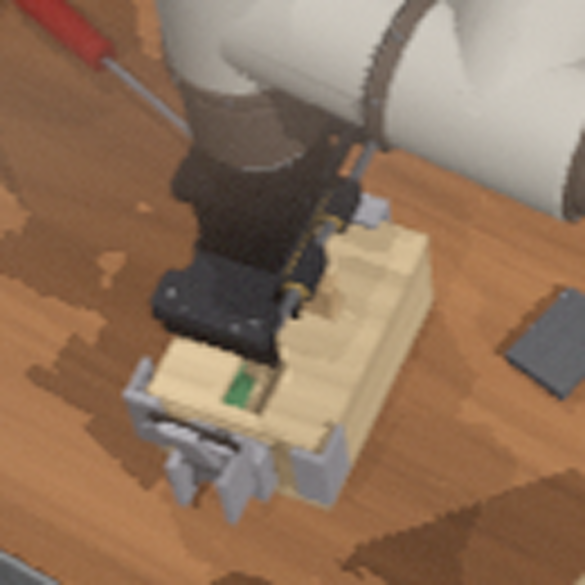

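```bash
python3 -m pendant '[0.016,0,0,0,0,0,0, 0.02,0,0,0,0,0,0, 0.03,0,0,0,0,0,0, 0.035,0,0,0,0,0,0, 0.035,-0.01,0,0,0,0,0, 0.035,-0.02,0,0,0,0,0, 0.035,-0.03,0,0,0,0,0, 0.035,-0.03,0,0,0,0,0, 0.035,-0.03,0,0,0,0,0, 0.035,-0.03,0,0,0,0,0, 0.035,-0.03,0,0,0,0,0]'
python3 - <<'E'
from plan import *
q,Rq,s=tool(); print(q,s['contact_force'],s['joint_positions'],s['gripper_width'])
for n,(x0,x1,y0,y1) in dict(scene=(200,330,150,280),top=(300,400,120,230)).items():
    p,d=read_camera(n);cv2.imwrite(f"pics/{n}9.png",cv2.resize(p[y0:y1,x0:x1,::-1],None,fx=4.5,fy=4.5,interpolation=cv2.INTER_CUBIC))
    W=cloud(n,d).reshape(-1,3)-CASE; L=np.c_[W@CX,W@CYV,W[:,2]]*1e3
    m=(abs(L[:,0])<65)&(abs(L[:,1])<52)&(abs(L[:,2]-76)<8); A=np.c_[L[m][:,:2],np.ones(m.sum())]; z=L[m][:,2]
    for _ in range(4):
        k,*_r=np.linalg.lstsq(A,z,rcond=None); r=abs(A@k-z); A,z=A[r<3],z[r<3]
    print(n,"lid plane",k,len(z))
E
```

```text
time_s: 20.48
position: [0.5155, -0.1507, 0.2613]
orientation: [-0.535, 0.462, 0.538, 0.46]
contact_force: [0.6, -0.2, -0.2]
gripper_width: 0.0348
[ 0.51547325 -0.1506773   0.26127937] [ 0.61777356 -0.20283359 -0.22614975] [ 1.74074203e-02  2.10723530e-01 -1.40644252e-01 -5.99888091e-04
 -1.22393993e+00  1.33389095e-01] 0.034769778530056715
scene lid plane [8.68302428e-04 1.60882672e-04 7.53208610e+01] 867
top lid plane [-9.93887735e-03  4.28079510e-03  7.57371419e+01] 224
```

View pics/scene9.png

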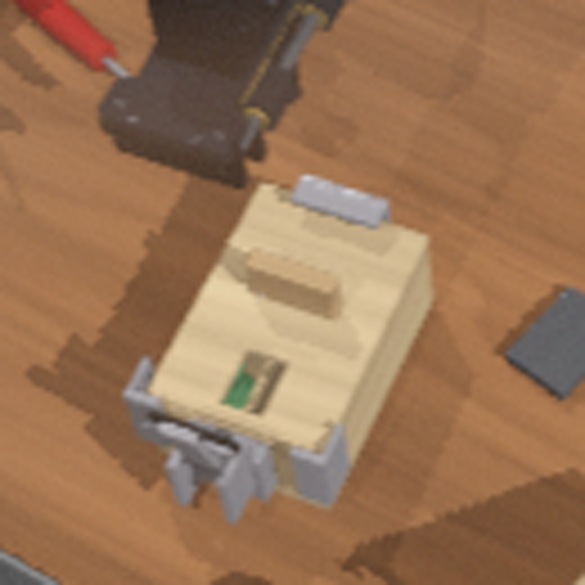

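View pics/top9.png

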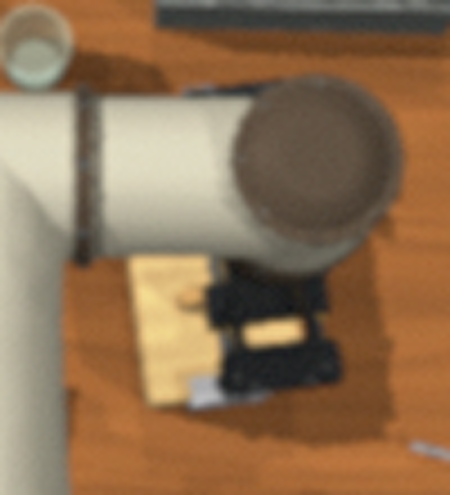

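```bash
cat >> plan.py <<'E'
def ct():
    q,Rq,s=tool(); d=q-CASE; M=Rq.as_matrix()
    print("TCP case mm",np.round([d@CX*1e3,d@CYV*1e3,d[2]*1e3],1),"toolx",np.round(M[:,0],3),"tooly.case",np.round([M[:,1]@CX,M[:,1]@CYV,M[2,1]],3),"F",np.round(s['contact_force'],1),"w",round(s['gripper_width'],4))
E
python3 - <<'E'
from plan import *
ct()
q,Rq,s=tool()
Rt=R.from_matrix(np.c_[-CZ,-CX,CYV])
j=np.array(s['joint_positions'])
for x,z in((170,250),(170,136),(140,138),(76,94)):
    j,e=ik(CASE+(CX*x+CZ*z)/1e3,Rt,j); print(x,z,np.round(j,2),e)
H=np.array([116,86]); prev=None
for b in(0,10,20,30,40,50,60,70,80,90):
    t=np.radians(b); c=H+56*np.array([-np.sin(t),np.cos(t)])+4*np.array([np.cos(t),np.sin(t)]); c=c+[15,0]
    print(b,np.round(c,1),None if prev is None else np.round(c-prev,1)); prev=c
E
```

```text
TCP case mm [-12.5  -0.6 265.7] toolx [ 0.007 -0.002 -1.   ] tooly.case [-1.    -0.    -0.007] F [-0.1 -0.1  0.1] w 0.0349
170 250 [ 0.05  0.52  0.29 -0.   -1.35  0.1 ] 5.026748538604307e-16
170 136 [ 0.05  0.59  0.13 -0.   -1.11  0.1 ] 7.327682229021407e-16
140 138 [ 0.05  0.54  0.05 -0.   -1.08  0.1 ] 6.408593517931132e-15
76 94 [ 0.04  0.49 -0.17 -0.   -0.91  0.11] 7.909608606844903e-15
0 [135. 142.] None
10 [125.2 141.8] [-9.8 -0.2]
20 [115.6 140. ] [-9.6 -1.9]
30 [106.5 136.5] [-9.1 -3.5]
40 [ 98.1 131.5] [-8.4 -5. ]
50 [ 90.7 125.1] [-7.4 -6.4]
60 [ 84.5 117.5] [-6.2 -7.6]
70 [ 79.7 108.9] [-4.8 -8.6]
80 [76.5 99.7] [-3.2 -9.2]
90 [75. 90.] [-1.5 -9.7]
```

Lid is flush in both cameras. Next I'll close the fingers, go over and behind the clamp arm (case x of 172 mm), and descend.

```bash
python3 -m pendant '[0,0,-0.023,0,0,0,0, 0,0,-0.023,0,0,0,0, 0,0,-0.023,0,0,0,0, 0,0,-0.023,0,0,0,0, 0,0,-0.023,0,0,0,0, 0,0,-0.023,0,0,0,0, 0,0,-0.023,0,0,0,0, 0,0,-0.023,0,0,0,0, 0,0,0,0,0,0,0]'; python3 -c "
from plan import *
ct()"
```

```text
time_s: 21.33
position: [0.7007, -0.1222, 0.2561]
orientation: [-0.535, 0.462, 0.538, 0.459]
contact_force: [0.8, 0.4, -1.4]
gripper_width: 0.0004
TCP case mm [171.8   0.8 256.1] toolx [-0.006  0.001 -1.   ] tooly.case [-1.    -0.001  0.006] F [ 0.8  0.4 -1.4] w 0.0004
```

```bash
python3 -m pendant '[0,0.02,0,0,0,0,0, 0,0.02,0,0,0,0,0, 0,0.02,0,0,0,0,0, 0,0.02,0,0,0,0,0, 0,0.02,0,0,0,0,0, 0,0.018,0,0,0,0,0, 0,0,0,0,0,0,0]'
python3 - <<'E'
from plan import *
ct()
p,d=read_camera("scene");cv2.imwrite("pics/s10.png",cv2.resize(p[150:290,190:330,::-1],None,fx=4.2,fy=4.2,interpolation=cv2.INTER_CUBIC))
E
```

```text
time_s: 21.92
position: [0.6945, -0.1227, 0.1358]
orientation: [-0.532, 0.464, 0.54, 0.458]
contact_force: [-0.9, 0.6, -1.4]
gripper_width: 0.0006
TCP case mm [165.6   1.2 135.8] toolx [-0.014  0.002 -1.   ] tooly.case [-1.     0.001  0.013] F [-0.9  0.6 -1.4] w 0.0006
```

View pics/s10.png

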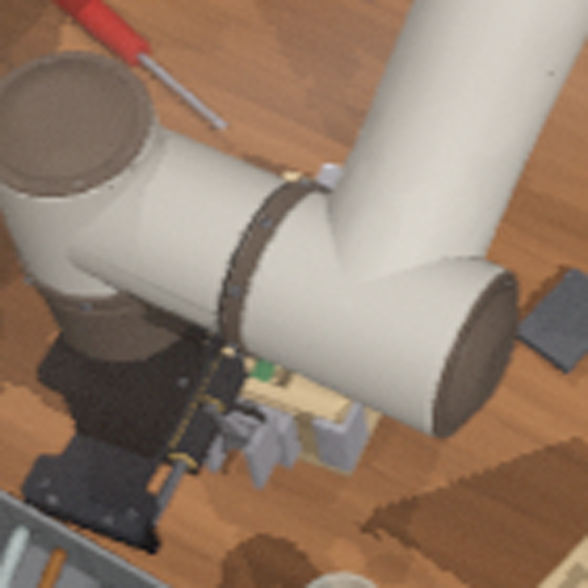

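```bash
python3 -m pendant '[0,-0.001,0.006,0,0,0,0, 0,-0.001,0.006,0,0,0,0, 0,-0.001,0.006,0,0,0,0, 0,-0.001,0.006,0,0,0,0, 0,-0.001,0.006,0,0,0,0, 0,0,0.005,0,0,0,0, 0,0,0.005,0,0,0,0, 0,0.001,0.005,0,0,0,0, 0,0.001,0.005,0,0,0,0, 0,0,0,0,0,0,0]'
python3 - <<'E'
from plan import *
ct()
p,d=read_camera("scene");cv2.imwrite("pics/s11.png",cv2.resize(p[150:290,190:330,::-1],None,fx=4.2,fy=4.2,interpolation=cv2.INTER_CUBIC))
E
```

```text
time_s: 22.8
position: [0.648, -0.1306, 0.1438]
orientation: [-0.535, 0.462, 0.537, 0.46]
contact_force: [0.2, 0.1, 1.8]
gripper_width: 0.0005
TCP case mm [118.4   0.4 143.8] toolx [-0.004  0.001 -1.   ] tooly.case [-1.     0.001  0.004] F [0.2 0.1 1.8] w 0.0005
```

View pics/s11.png

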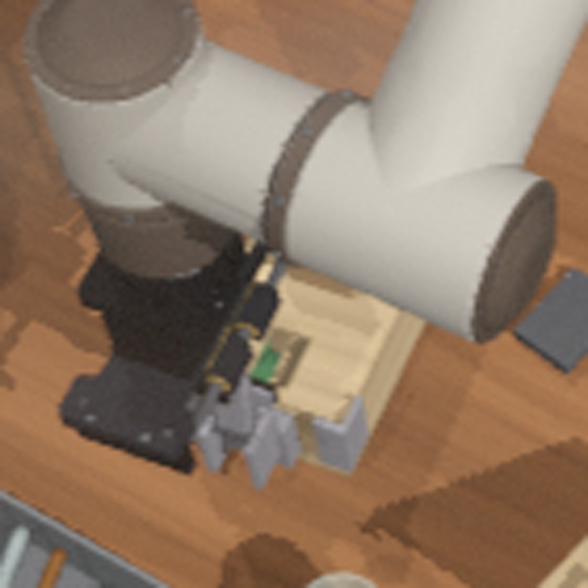

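```bash
python3 -m pendant '[0,0.0035,0.006,0,0,0,0, 0,0.0035,0.006,0,0,0,0, 0,0.0025,0.0042,0,0,0,0, 0,0.0025,0.0042,0,0,0,0, 0,0.0032,0.0037,0,0,0,0, 0,0.0032,0.0037,0,0,0,0, 0,0.0038,0.0031,0,0,0,0, 0,0.0038,0.0031,0,0,0,0, 0,0.0043,0.0024,0,0,0,0, 0,0.0043,0.0024,0,0,0,0, 0,0,0,0,0,0,0]'
python3 - <<'E'
from plan import *
ct()
p,d=read_camera("scene");cv2.imwrite("pics/s12.png",cv2.resize(p[150:290,190:330,::-1],None,fx=4.2,fy=4.2,interpolation=cv2.INTER_CUBIC))
E
```

```text
time_s: 23.77
position: [0.6095, -0.1363, 0.1079]
orientation: [-0.535, 0.462, 0.538, 0.46]
contact_force: [-0.0, 0.0, 0.3]
gripper_width: 0.0009
TCP case mm [ 79.5   0.6 107.9] toolx [-0.005  0.001 -1.   ] tooly.case [-1.     0.001  0.005] F [-0.   0.   0.3] w 0.0009
```

View pics/s12.png

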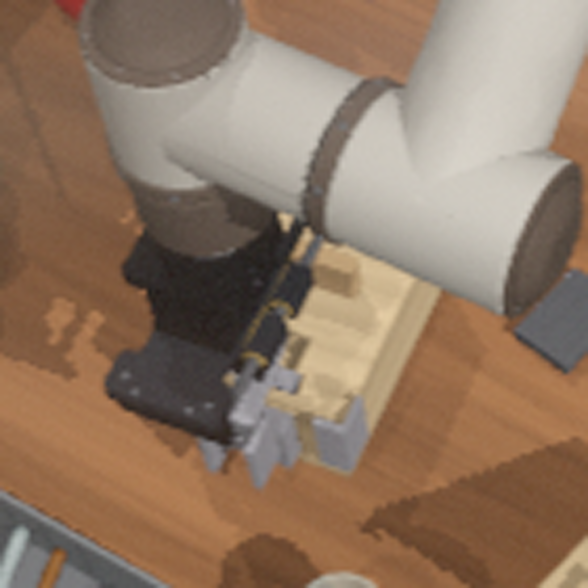

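```bash
python3 -m pendant '[0,0.0046,0.0016,0,0,0,0, 0,0.0046,0.0016,0,0,0,0, 0,0.003,0.0008,0,0,0,0, 0,0.002,0,0,0,0,0, 0,0,0,0,0,0,0]'; python3 -c "
from plan import *
ct()"
```

```text
time_s: 24.23
position: [0.6065, -0.1368, 0.0946]
orientation: [-0.535, 0.462, 0.537, 0.46]
contact_force: [0.4, 0.3, -0.1]
gripper_width: 0.0003
TCP case mm [76.4  0.5 94.6] toolx [-0.004  0.001 -1.   ] tooly.case [-1.     0.     0.004] F [ 0.4  0.3 -0.1] w 0.0003
```

```bash
python3 -m pendant '[0,0.002,0,0,0,0,0, 0,0.0015,0,0,0,0,0, 0,0,0,0,0,0,0]'; python3 -m pendant '[0,0.001,0,0,0,0,0, 0,0.001,0,0,0,0,0, 0,0,0,0,0,0,0]'
```

```text
time_s: 24.48
position: [0.6064, -0.1368, 0.0913]
orientation: [-0.535, 0.462, 0.537, 0.46]
contact_force: [-0.4, -0.9, -0.2]
gripper_width: 0.0007
time_s: 24.73
position: [0.6066, -0.1368, 0.0905]
orientation: [-0.535, 0.461, 0.537, 0.46]
contact_force: [-2.4, 1.4, 4.6]
gripper_width: 0.0005
```

```bash
python3 -m pendant '[0,0.001,0,0,0,0,0, 0,0.001,0,0,0,0,0, 0,0,0,0,0,0,0]'; python3 -m pendant '[0,0.001,0,0,0,0,0, 0,0.001,0,0,0,0,0, 0,0,0,0,0,0,0]'
```

```text
time_s: 24.98
position: [0.6066, -0.1368, 0.0904]
orientation: [-0.536, 0.461, 0.537, 0.46]
contact_force: [-5.4, 1.3, 13.2]
gripper_width: 0.0005
time_s: 25.23
position: [0.6066, -0.1368, 0.0903]
orientation: [-0.536, 0.461, 0.537, 0.46]
contact_force: [-9.5, 3.0, 21.1]
gripper_width: 0.0005
```

The arm stopped at z = 90.3 mm, which is level, under 21 N. I'll lift away now and check.

```bash
python3 -m pendant '[0,-0.004,0,0,0,0,0, 0,-0.01,0,0,0,0,0, 0,-0.02,0,0,0,0,0, 0,-0.03,0,0,0,0,0, 0,-0.03,0,0,0,0,0, 0,-0.03,0,0,0,0,0, 0,-0.03,0.02,0,0,0,0, 0,-0.03,0.03,0,0,0,0, 0,-0.02,0.03,0,0,0,0, 0,0,0.03,0,0,0,0, 0,0,0.03,0,0,0,0, 0,0,0.03,0,0,0,0, 0,0,0.03,0,0,0,0, 0,0,0,0,0,0,0]'
python3 - <<'E'
from plan import *
ct()
for n,(x0,x1,y0,y1) in dict(scene=(200,330,170,280),top=(300,400,120,230)).items():
    p,d=read_camera(n);cv2.imwrite(f"pics/{n}13.png",cv2.resize(p[y0:y1,x0:x1,::-1],None,fx=4.5,fy=4.5,interpolation=cv2.INTER_CUBIC)); cv2.imwrite(f"pics/{n}13f.png",p[:,:,::-1])
    W=cloud(n,d).reshape(-1,3)-CASE; L=np.c_[W@CX,W@CYV,W[:,2]]*1e3
    m=(L[:,0]>-65)&(L[:,0]<40)&(abs(L[:,1])<52)&(abs(L[:,2]-76)<8); A=np.c_[L[m][:,:2],np.ones(m.sum())]; z=L[m][:,2]
    for _ in range(4):
        k,*_r=np.linalg.lstsq(A,z,rcond=None); r=abs(A@k-z); A,z=A[r<3],z[r<3]
    print(n,"lid plane",k,len(z))
    m=(L[:,0]>48)&(L[:,0]<108)&(abs(L[:,1])<9)&(L[:,2]>79); 
    if m.sum()>5: print("arm top: slope,z@H",np.polyfit(L[m][:,0],L[m][:,2],1),np.percentile(L[m][:,2],[5,50,95]),m.sum())
    h=(abs(L[:,0]+12)<20)&(abs(L[:,1])<40)&(L[:,2]>106)&(L[:,2]<116); print("handle top ctr",(L[h].min(0)+L[h].max(0))/2,h.sum())
E
```

```text
time_s: 26.4
position: [0.4058, -0.1671, 0.2904]
orientation: [-0.535, 0.461, 0.537, 0.461]
contact_force: [-0.0, -0.0, -0.1]
gripper_width: 0.0007
TCP case mm [-126.5    0.7  290.4] toolx [-0.002  0.001 -1.   ] tooly.case [-1.     0.002  0.002] F [-0.  -0.  -0.1] w 0.0007
scene lid plane [-2.31071964e-03 -3.03462789e-03  7.55441102e+01] 688
arm top: slope,z@H [1.39860151e-02 8.81396415e+01] [84.87507436 89.30433924 93.43911629] 121
handle top ctr [-10.2138732    3.31713077 110.90370937] 106
top lid plane [-2.04946503e-02 -2.87404474e-03  7.60649168e+01] 191
arm top: slope,z@H [-8.99528477e-03  9.05786402e+01] [84.91687299 90.00372622 93.96404032] 90
handle top ctr [-13.44015133  20.60097328 111.30524955] 17
```

View pics/scene13.png

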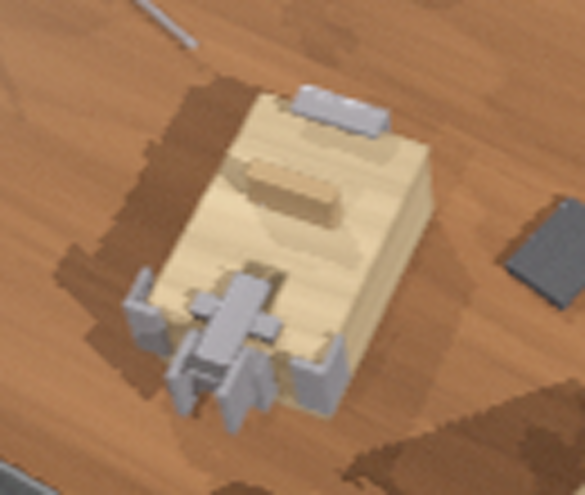

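View pics/scene13f.png

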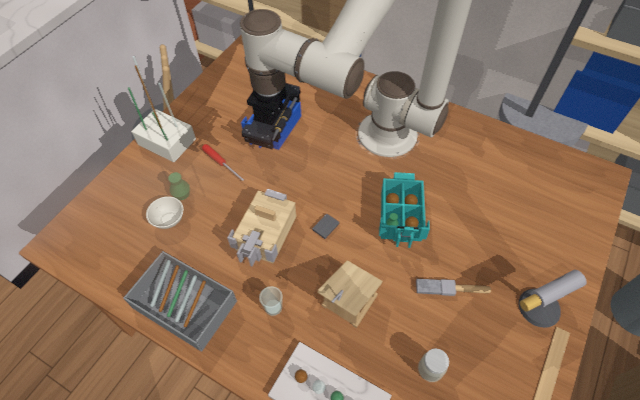

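```bash
python3 -c "
from bench import workorder
print(workorder.finish_job())"
```

```text
the job is handed in; nothing more can be done
None
```

The lid is off the hook and seated flush on the case under the keeper. The clamp is pressed down onto it, and I handed the job in at about 26.5 s.

- **Unhooking:** An early swing near the arm's wrist singularity was not followed. The lid slid about 36 mm up the slope instead of turning, with force readings staying below about 5 N. I worked out the arm's kinematics, brought the lid back down, then swung it 40° and raised it past the tip in small rows. Wrist-force readings there stayed around 3 N.
- **Placing:** The near edge went under the keeper tilted 14° and met the stop where expected, with about 5 to 7 N of push. I then lowered the lid and let go.
- **Clamping:** I pressed the arm down with the closed fingers until it stopped, with 21 N upward at the wrist.

**Last checks:**
- **Lid height and level:** The top of the lid measured 75.5 to 76.1 mm (nominal 76). The scene camera put its tilt under 0.004 rad; the top camera read 0.02 rad with the clamp down and 0.01 before it. Both are under the 0.035 limit.
- **Lid position:** The handle read x = -10 mm in the scene camera and -13 mm in the top camera. At release the hand pose put the lid within about 0.5 mm of the case's middle sideways. A sideways check from the final pictures was not usable because the handle was only partly visible.
- **Clamp:** The arm was level to about 0.014 rad in both cameras.
- **Bystanders and robot:** The bystanders looked unmoved by eye in the final picture; I did not measure them. The gripper was clear, reading about 0 N.

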